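Steam the custard pots

ROBOT

A 6-joint arm with a two-finger parallel gripper is mounted at the origin on the work surface. World frame = base frame: x ahead of the robot, y to its left, z up, the work surface at z = 0. Lengths are in m, angles in rad, forces in N, time in s.
With the tool pointing down it reaches from about 0.325 to 0.875 m from the base axis. Payload 4.4 kg.
Tool frame: the origin (TCP) lies at the very end of the fingers, on their centre line; the grasp point (between the pads) lies tcp_to_grasp behind it (tcp_to_grasp is the distance from the TCP to the grasp point, in m); z points along the fingers, x is the direction in which the jaws open and shut, and the axes are right-handed (so a half turn about z gives the same grasp; the last joint's range is limited). The gripper opens to 85 mm and grips with 20 to 120 N. Pads are 22 mm wide; open, the fingers measure 114 mm over their backs; the gripper's body (76 mm by 85 mm) begins 54 mm behind the grasp point. The pads swing forward as they close: fully open they stand 13 mm farther back than shut.
Start: joints at [1.19, 0.207, 1.542, -0, 1.393, -0.15], TCP at [0.131, 0.56, 0.231] pointing down, gripper open.
Joint ranges: [-2.73, 2.73], [-0.86, 2.22], [0.23, 2.46], [-1.11, 4.25], [0.08, 2.63], [-2.82, 2.82]. Speed limits (rad/s): [2.79, 2.79, 3.14, 3.14, 3.14, 3.14].

INTERFACE

Orientations are given as a 3x3 rotation matrix whose columns are the frame's x, y, z axes.
In Python, from bench import * gives the robot as it stands.
- The arm moves only by the shell command python3 -m crank 'ROWS' [FORCE]. ROWS is JSON, a list that holds one entry, the list of rows, each a list of 7 numbers: the shift along the tool's x, y, z in cm, then the turn, a rotation vector about the tool's x, y, z in rad, then the closure in counts, from 0 (fully open) to 255 (shut). In form: [[[dx, dy, dz, ax, ay, az, fingers], ...]]. A call has 1 to 12 rows; each row is the pose to reach, as a shift and turn from the pose commanded when the call began, along the tool's axes at that moment; what a row does not reach only later rows make up. A row lasts 1/8 s, in which the tool goes at most 62.5 mm and 10.7 degrees, less where a joint would pass 70% of its speed; a pose out of reach is approached as far as the arm can. A call with a gripper value outside its range is refused whole. The fingers move at their own pace and stop on an object; FORCE is the grip in N (left out, the last holds). Time passes only in rows, so rows that repeat a pose let the fingers close. It gives the time, the measured TCP pose, the force and the opening at its end, in the units of the state.
- get_obs(): the state, without advancing time (a new reading comes with each control period).
- grab_frame(name): name is "scene" or "top" or "wrist"; returns a dict with "img" (400x640x3 uint8, red, green, blue), "mtx" (3x3 intrinsics, pixels), "D" ([k1, k2, p1, p2, k3] as OpenCV has them; the pictures are not rectified), "world_from_camera" (4x4, takes a point from camera to world coordinates). Camera axes: x right, y down, z forward; pixel columns grow to the right and rows downward; lengths in m; the calibration is good to about 2 mm. A picture is of the moment at which its call begins. There is no depth.
- sign_off(): hands the job in, once; it reports no verdict.
The state is a dict: "clock": time; "joints": joint angles; "joint_vel": joint speeds; "joint_efforts": joint torques, N m; "tcp_pos": TCP position; "eef_rot": TCP orientation; "wrist_force": force on the tool from outside, world axes, zero at the start; "moment": the same for the moment, N m; "finger_gap": finger opening in m.
Only numpy, scipy, OpenCV 4.12 (cv2) and the standard library are available. Lean on these libraries where they do the work, as an engineer would, in place of code of your own. Each camera call takes 0.05 s, during which the arm holds its last target.

TASK

The small lidded custard pots were delivered in the carton: fold both of its flaps right back, well past upright, so that they stay open, and stand every pot upright in the basin of the steamer. When all are in, shut the steamer's clear lid fully, and only after that turn its timer knob clockwise until the pointer meets the index mark. Leave the pepper mill and the spice jar standing where they are.

Things in the scene. Friction and masses are not known exactly. Their poses are not given: they have to be found in the camera images.
- carton: open-topped cardboard carton, fixed, outside 128 (x) x 270 (y) x 72 mm tall, walls and floor 4 mm; origin at the centre of its underside, z up. Two flaps, hinged on the rim of its long (y) sides (hinge lines at x = -63 and +63, z = 72 mm), meet over the middle; two to four pots stand inside in a row along y, their knobs 6 mm below the rim. Its short end flaps hang outside
- flap_near_panel (a joint): angle of the flap hinged on the carton's -x side: 0 = closed, level; 1.57 = upright; grows as it opens to the outside, stop at 2.6. Stays where it is left (light friction, under 1 N at its free edge). The panel is 62 mm from hinge to free edge, 266 mm wide, 4 mm thick
- flap_far_panel (a joint): the same for the flap hinged on the carton's +x side, opening towards +x
- flap_near_bar (a point): middle of the white carry bar on the -x flap: a round bar 10 mm thick, 56 mm long, parallel to the hinge, held at its ends by two posts 6 mm wide, 28 mm above the hinge plane and 36 mm from the hinge line (flap closed); 19 mm free beneath it
- flap_far_bar (a point): the same on the +x flap
- steamer: white countertop steamer, fixed: 300 mm long (y), reaching from x = -136 to +110 mm; origin on its underside, z up. On its -x side a deck 60 mm high with the timer knob, on its +x side the aluminium basin (rim 96 mm high, walls 6 mm)
- basin_floor (a point): centre of the basin's inner floor, 36 mm above the counter; the inside measures 124 (x) x 274 (y) mm and is 60 mm deep, so that four pots stand in a row along y; axes as the steamer's
- lid_panel (a joint): angle of the steamer's clear lid, hinged on the basin's +x rim: 0 = shut, level; 1.57 = upright; it starts open near upright, its edge 236 mm above the counter, so keep what is carried clear of it. Stays where it is left (friction, 1 to 2.5 N at its free edge); stop at 1.75
- lid_edge (a point): middle of the lid's free edge, a black round bar 12 mm thick, 284 mm long, 134 mm from the hinge line; the rest of the lid is 5 mm thick
- lid_hinge (a point): middle of the lid's hinge line, at x = +104 mm of the steamer, 102 mm above the counter; the lid opens upward and towards +x of the steamer
- timer_knob (a joint): timer knob angle, grows clockwise seen from above, 0 to 4.5; 0 = pointer to the steamer's +y. Light friction (0.03 N m). Black round skirt 46 mm wide, top 69 mm above the counter, with a bar grip 12 mm wide, 38 mm long, up to 94 mm above the counter, lying along the pointer's direction, a white line on the pointer's half
- timer_axis (a point): point on the knob's axis, 84 mm above the counter, in the bar grip
- timer_pointer (a point): tip of the knob's pointer (white, at the edge of the skirt), 27 mm from the axis, turns with the knob
- timer_mark (a point): point at which the pointer must stand, 27 mm from the axis, right inside the one black index mark on the aluminium ring round the knob; it differs from start to start, 0.7 to 2.6 rad clockwise of the pointer's start
- pot1: white ceramic custard pot with its lid stuck on: round, 55 mm wide and 38 mm tall, with an upright round knob 20 mm wide and 24 mm tall on top (62 mm in all); 0.1 to 0.21 kg; origin at the centre of its underside, z up. Absent in some starts
- pot2: white ceramic custard pot with its lid stuck on: round, 55 mm wide and 38 mm tall, with an upright round knob 20 mm wide and 24 mm tall on top (62 mm in all); 0.1 to 0.21 kg; origin at the centre of its underside, z up. Absent in some starts
- pot3: white ceramic custard pot with its lid stuck on: round, 55 mm wide and 38 mm tall, with an upright round knob 20 mm wide and 24 mm tall on top (62 mm in all); 0.1 to 0.21 kg; origin at the centre of its underside, z up. Absent in some starts
- pot4: white ceramic custard pot with its lid stuck on: round, 55 mm wide and 38 mm tall, with an upright round knob 20 mm wide and 24 mm tall on top (62 mm in all); 0.1 to 0.21 kg; origin at the centre of its underside, z up. Absent in some starts
- pepper_mill: bystander to leave alone, between or beside carton and steamer: wooden pepper mill, 48 mm wide, 115 mm tall; origin at the centre of its underside
- spice_jar: bystander to leave alone, between or beside carton and steamer: small spice jar with a steel cap, 44 mm wide, 85 mm tall; origin at the centre of its underside

How it is judged:
On the way, in this order (a step that is already met when the one before it is completed fails the run):
1. both carton flaps are folded back past upright (value of joint each of flap_near_panel, flap_far_panel above 1.9 rad), for 0.2 s.
2. every pot stands upright in the basin, with the lid still open (height (world z) of each of pot1, pot2, pot3, pot4 below 0.05 m and angle between each of pot1, pot2, pot3, pot4's own z axis and vertical below 0.2 rad and x of pot1 in the frame of basin_floor between -0.05 and 0.05 m and y of pot1 in the frame of basin_floor between -0.13 and 0.13 m and x of pot2 in the frame of basin_floor between -0.05 and 0.05 m and y of pot2 in the frame of basin_floor between -0.13 and 0.13 m and x of pot3 in the frame of basin_floor between -0.05 and 0.05 m and y of pot3 in the frame of basin_floor between -0.13 and 0.13 m and x of pot4 in the frame of basin_floor between -0.05 and 0.05 m and y of pot4 in the frame of basin_floor between -0.13 and 0.13 m and value of joint lid_panel above 0.3 rad), for 0.2 s.
3. the lid is shut (value of joint lid_panel below 0.06 rad), for 0.2 s.
4. the pointer stands at the mark, the lid shut (value of joint lid_panel below 0.06 rad and horizontal distance between timer_pointer and timer_mark below 0.0055 m), for 0.2 s.
At the end, for the whole second after the job is handed in: Both flaps stand open past upright (over 1.6 rad; 1.9 rad when opened), every pot stands upright (within 0.2 rad) and at rest on the basin's floor, the lid is shut (under 0.06 rad) and the pointer tip is within 5.5 mm (about 12 degrees) of the mark (all of step 4 and value of joint each of flap_near_panel, flap_far_panel above 1.6 rad and height (world z) of each of pot1, pot2, pot3, pot4 below 0.05 m and angle between each of pot1, pot2, pot3, pot4's own z axis and vertical below 0.2 rad and x of pot1 in the frame of basin_floor between -0.05 and 0.05 m and y of pot1 in the frame of basin_floor between -0.13 and 0.13 m and x of pot2 in the frame of basin_floor between -0.05 and 0.05 m and y of pot2 in the frame of basin_floor between -0.13 and 0.13 m and x of pot3 in the frame of basin_floor between -0.05 and 0.05 m and y of pot3 in the frame of basin_floor between -0.13 and 0.13 m and x of pot4 in the frame of basin_floor between -0.05 and 0.05 m and y of pot4 in the frame of basin_floor between -0.13 and 0.13 m and linear speed of each of pot1, pot2, pot3, pot4 below 0.02 m/s); the robot touches nothing.
It fails at once if the pepper mill or the spice jar is moved more than 4 cm (distance of any of pepper_mill, spice_jar from where it was at the start of the episode above 0.04 m).
Of pot1, pot2, pot3, pot4 only 2 to 4 are there at a start; the rules pass over those that are not, and their reading is None.
At some moment in a run one of pot1, pot2, pot3, pot4 may be knocked a few centimetres aside while the robot is not near it.
It also fails if it takes over 210 s, if anything falls off the work surface, if the arm or the gripper's body presses on something with over 40 N, if the wrist force passes 120 N, or if a joint passes its speed limit or range.

## Working session

There is one attempt and no reset: what is moved stays moved. The work goes in short steps, Python scripts to look and compute and a shell command to move; the robot and the scene stay as the last step left them, time stands still between calls to the robot, and variables do not carry over. Pictures are saved under pics/ and viewed, and the job is handed in when it is done.

```bash
ls; mkdir -p pics; python3 - <<'E'
from bench import *
import cv2
o=get_obs(); print(o)
for n in ["scene","top","wrist"]:
    f=grab_frame(n); cv2.imwrite(f"pics/{n}0.png",f["img"][:,:,::-1]); print(n,f["mtx"],f["D"],f["world_from_camera"])
E
```

```text
pics
{'clock': 0.0, 'joints': array([ 1.19053336e+00,  2.07435638e-01,  1.54295685e+00, -1.43121690e-05,
        1.39349911e+00, -1.50542411e-01]), 'joint_vel': array([ 3.90627337e-04, -2.68157389e-04, -3.63660277e-04, -9.48857084e-05,
        9.56663111e-04,  2.59718086e-04]), 'joint_efforts': array([-9.59495883e-04, -3.83011472e+01, -2.91604131e+01, -3.39178050e-04,
        1.03016786e-02, -1.60260434e-06]), 'tcp_pos': array([0.13068535, 0.55917409, 0.23011551]), 'eef_rot': array([[ 2.27701996e-01,  9.73730504e-01, -8.40204242e-04],
       [ 9.73728209e-01, -2.27703306e-01, -2.13994995e-03],
       [-2.27505183e-03, -3.30859696e-04, -9.99997357e-01]]), 'wrist_force': array([-0.30709077, -0.26536114,  0.21557783]), 'moment': array([-0.00594777, -0.03360771, -0.05585631]), 'finger_gap': 0.08548170317415897}
scene [[400.29004492   0.         322.7297689 ]
 [  0.         400.29004492 195.92405089]
 [  0.           0.           1.        ]] [-0.08119957  0.          0.          0.          0.        ] [[-0.2767437   0.73072614 -0.62406108  1.0985557 ]
 [ 0.96092848  0.20677647 -0.184010
[... 206 characters left out ...]

 [  0.           0.           1.        ]] [0.0324809 0.        0.        0.        0.       ] [[-0.01258103 -0.9913776   0.13043072  0.41024557]
 [-0.99972404  0.015059    0.01802945 -0.00722924]
 [-0.01983815 -0.1301679  -0.99129348  0.99813694]
 [ 0.          0.          0.          1.        ]]
wrist [[295.29926619   0.         322.20445092]
 [  0.         295.29926619 200.57380838]
 [  0.           0.           1.        ]] [-0.01228522  0.          0.          0.          0.        ] [[ 0.22706746  0.94111931  0.2504692   0.06734447]
 [ 0.97387834 -0.2191222  -0.05955201  0.57490282]
 [-0.00116218  0.25744885 -0.96629123  0.37259571]
 [ 0.          0.          0.          1.        ]]
```

View pics/scene0.png

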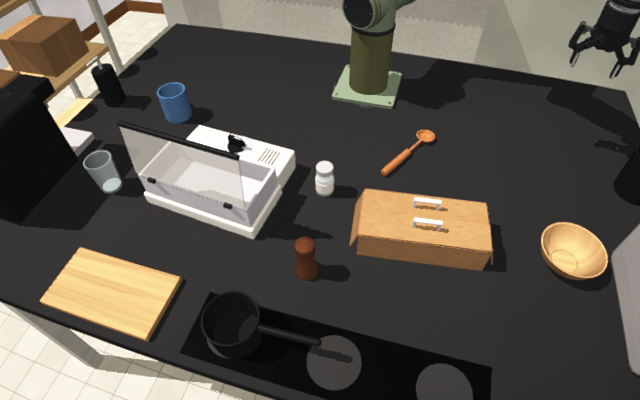

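View pics/top0.png

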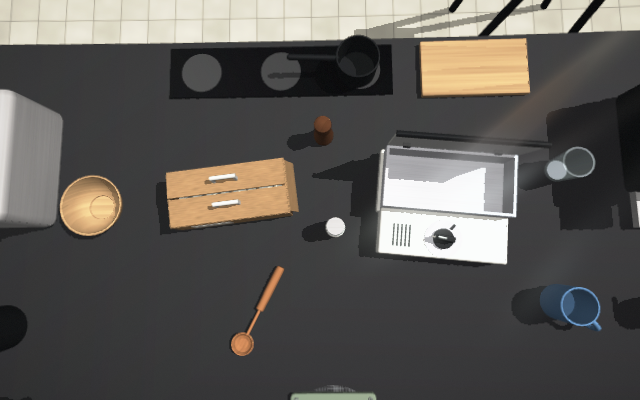

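View pics/wrist0.png

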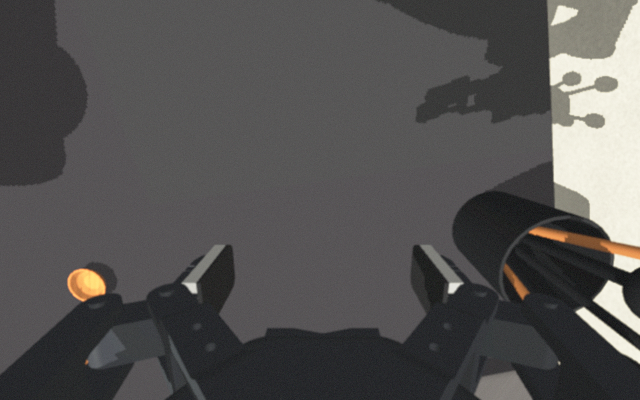

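The scene view shows the steamer at left (about 210,180) with its lid open and the carton at (425,228). The jar is at (324,178) and the mill at (306,258). In the top view the carton is at about (230,193) and the steamer at about (447,200). I'll write helpers and zoom in.

```bash
cat > h.py <<'E'
from bench import *
import cv2, numpy as np
np.set_printoptions(precision=4,suppress=True)
def ray(f,uv):
    uv=np.array(uv,float).reshape(-1,1,2)
    n=cv2.undistortPoints(uv,f["mtx"],np.array(f["D"],float)).reshape(-1,2)
    T=f["world_from_camera"]; d=np.c_[n,np.ones(len(n))]@T[:3,:3].T
    return T[:3,3],d
def plane(f,uv,z):
    o,d=ray(f,uv); return o+d*((z-o[2])/d[:,2])[:,None]
def proj(f,P):
    T=np.linalg.inv(f["world_from_camera"]); rv=cv2.Rodrigues(T[:3,:3])[0]
    return cv2.projectPoints(np.array(P,float).reshape(-1,1,3),rv,T[:3,3],f["mtx"],np.array(f["D"],float))[0].reshape(-1,2)
def tri(fs,uvs):
    A=np.zeros((3,3));b=np.zeros(3)
    for f,uv in zip(fs,uvs):
        o,d=ray(f,uv); d=d[0]/np.linalg.norm(d[0]); M=np.eye(3)-np.outer(d,d); A+=M;b+=M@o
    return np.linalg.solve(A,b)
def save(name,img,box=None,s=1):
    if box: img=img[box[1]:box[3],box[0]:box[2]]
    img=cv2.resize(img,None,fx=s,fy=s,interpolation=cv2.INTER_CUBIC)
    cv2.imwrite(f"pics/{name}.png",img[:,:,::-1])
def totool(dw,R):
    "world shift (m) -> tool cm"
    return R.T@np.array(dw)*100
E
python3 - <<'E'
from h import *
f=grab_frame("top"); save("top1c",f["img"],(150,140,310,240),5); save("top1s",f["img"],(365,120,535,270),4)
E
```

```text
(no output)
```

View pics/top1c.png

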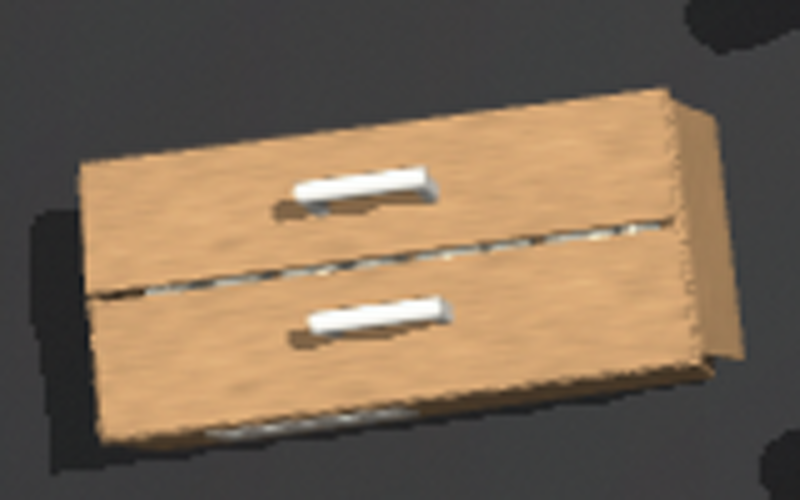

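View pics/top1s.png

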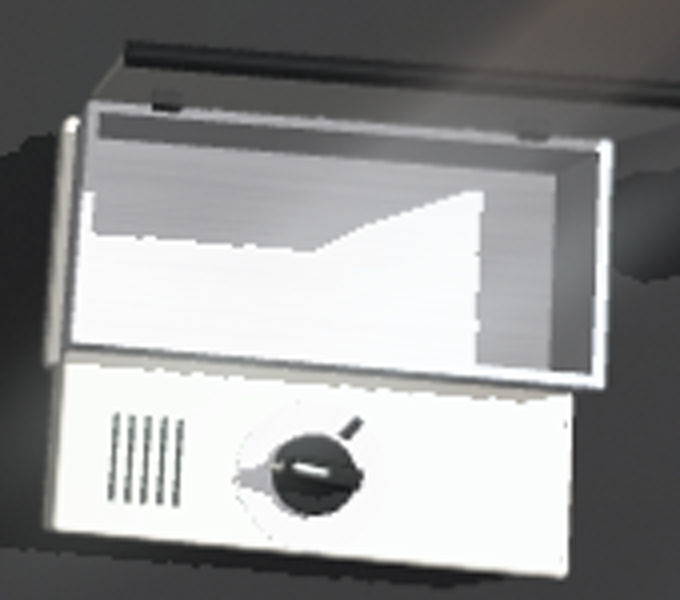

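```bash
python3 - <<'E'
from h import *
f=grab_frame("top"); g=grab_frame("scene")
c=np.array([[80,163],[667,90],[689,364],[102,440]])/5+[150,140]
P=plane(f,c,0.074); print(P, P.mean(0)); 
print([np.linalg.norm(P[i]-P[(i+1)%4]) for i in range(4)])
e=(P[0]-P[1])+(P[3]-P[2]); print("carton yaw",np.arctan2(-e[0],e[1]))
b=np.array([[360,184],[379,313]])/5+[150,140]; print("bars z.105",plane(f,b,.105))
s=np.array([[90,102],[612,140],[604,388],[68,348]])/4+[365,120]
P=plane(f,s,0.096); print("steamer",P,P.mean(0)); print([np.linalg.norm(P[i]-P[(i+1)%4]) for i in range(4)])
e=(P[0]-P[1])+(P[3]-P[2]); print("steamer yaw",np.arctan2(-e[0],e[1]))
k=np.array([[315,470]])/4+[365,120]; print("knob",plane(f,k,.075))
save("sc1c",g["img"],(340,170,510,280),4); save("sc1s",g["img"],(110,110,340,290),3)
E
```

```text
[[0.5946 0.372  0.074 ]
 [0.6244 0.1043 0.074 ]
 [0.4985 0.0943 0.074 ]
 [0.4683 0.3574 0.074 ]] [0.5464 0.232  0.074 ]
[np.float64(0.26938854006422874), np.float64(0.1263434892900426), np.float64(0.26480607949586), np.float64(0.12721440737331827)]
carton yaw 0.11258824203922373
bars z.105 [[0.5772 0.2357 0.105 ]
 [0.5199 0.2263 0.105 ]]
steamer [[ 0.6437 -0.1309  0.096 ]
 [ 0.6166 -0.4149  0.096 ]
 [ 0.4804 -0.4009  0.096 ]
 [ 0.5061 -0.1146  0.096 ]] [ 0.5617 -0.2653  0.096 ]
[np.float64(0.2852731620095843), np.float64(0.13692736893742466), np.float64(0.28750732940451984), np.float64(0.1385712951718662)]
steamer yaw -0.09244898985545981
knob [[ 0.4388 -0.2505  0.075 ]]
```

View pics/sc1c.png

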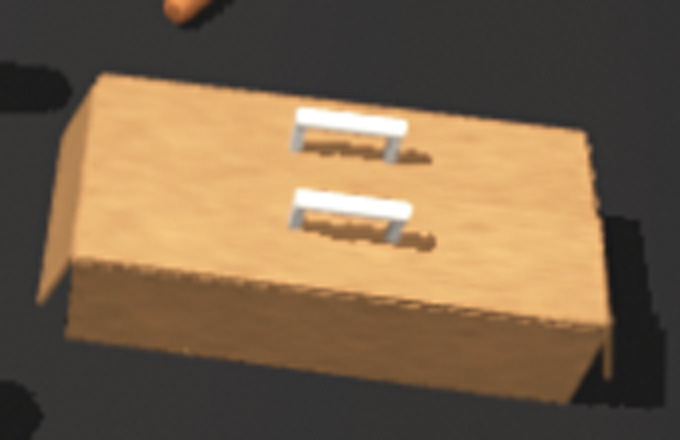

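View pics/sc1s.png

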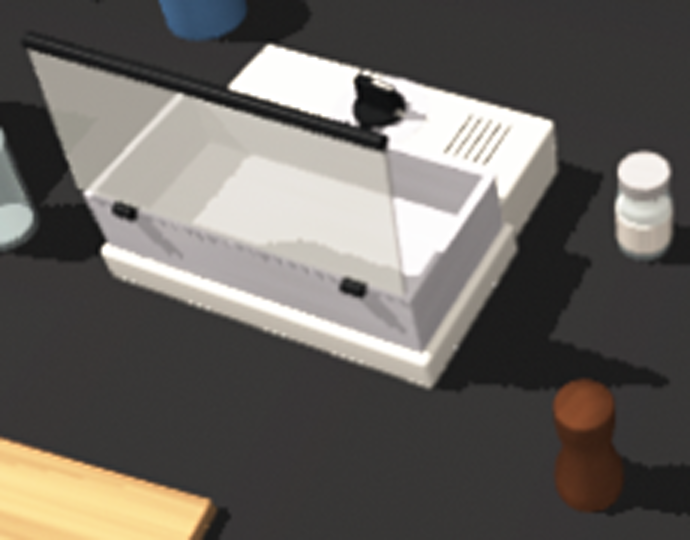

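```bash
python3 - <<'E'
from h import *
import bench; print([n for n in dir(bench) if not n.startswith('_')], getattr(bench,'tcp_to_grasp',None))
f=grab_frame("top"); g=grab_frame("scene")
Z=lambda p,s,o:np.array(p)/s+np.array(o)
nb=tri([f,g],[Z([379,314],5,[150,140]),Z([350,122],4,[340,170])]); fb=tri([f,g],[Z([360,185],5,[150,140]),Z([352,203],4,[340,170])])
print("near bar",nb,"far bar",fb)
# lid edge ends: top left end, scene right end
print("lid edge +y end",tri([f,g],[Z([127,53],4,[365,120]),Z([383,141],3,[110,110])]))
print("lid edge -y end",tri([f,g],[(549.5,144),Z([27,42],3,[110,110])]))
# knob
print("knobtop",tri([f,g],[Z([315,468],4,[365,120]),Z([372,88],3,[110,110])]))
print("jar", plane(f,[(335.5,226)],.085), "mill", plane(f,[(322,122)],.115))
save("top2k",f["img"],(415,205,475,255),12)
E
```

```text
['MotionError', 'get_obs', 'grab_frame', 'sign_off', 'tcp_to_grasp'] 0.0187
near bar [0.5202 0.2293 0.0976] far bar [0.5772 0.2367 0.1023]
lid edge +y end [ 0.6315 -0.1301  0.2336]
lid edge -y end [ 0.605  -0.4117  0.2319]
knobtop [ 0.4403 -0.2498  0.0859]
jar [[ 0.4667 -0.0123  0.085 ]] mill [[0.6945 0.014  0.115 ]]
```

View pics/top2k.png

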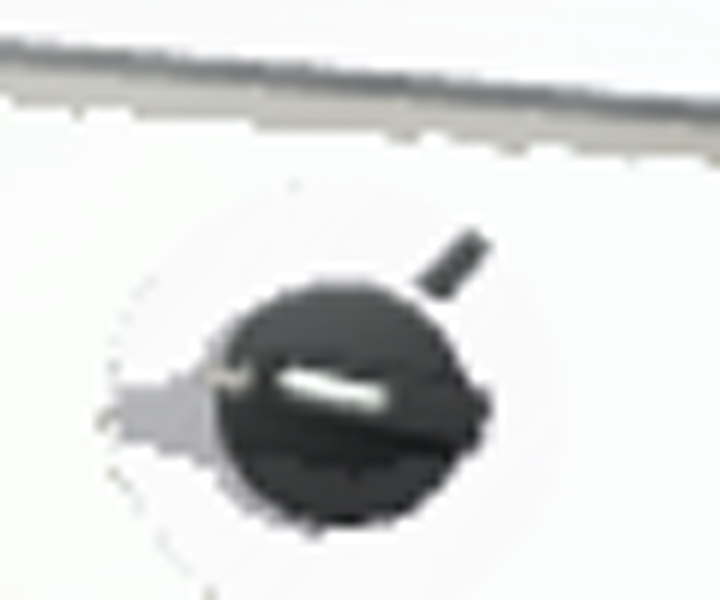

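```bash
cat >> h.py <<'E'
from scipy.spatial.transform import Rotation as Ro
def down(yaw):
    x=np.array([np.cos(yaw),np.sin(yaw),0]); z=np.array([0,0,-1.]); return np.c_[x,np.cross(z,x),z]
def go(*tg,yaw=None,R=None):
    "targets world positions -> tool cm and rotvec"
    o=get_obs(); p,Rc=o["tcp_pos"],o["eef_rot"]
    rt=R if R is not None else (down(yaw) if yaw is not None else Rc)
    rv=Ro.from_matrix(Rc.T@rt).as_rotvec()
    print("at",p,"yaw",np.arctan2(Rc[1,0],Rc[0,0]),"F",o["wrist_force"],"gap",o["finger_gap"],"t",o["clock"]); print("rot",rv)
    for t in tg: print(np.array(t),"->",Rc.T@(np.array(t)-p)*100)
E
python3 - <<'E'
from h import *
go((.521,.2295,.17),(.521,.2295,.0815),yaw=.112)
E
```

```text
at [0.131  0.5598 0.2311] yaw 1.3409729219769435 F [-0.1723 -0.3839  0.5773] gap 0.08546348467125368 t 0.4
rot [0.0002 0.0003 1.229 ]
[0.521  0.2295 0.17  ] -> [-23.2731  45.5029   6.1187]
[0.521  0.2295 0.0815] -> [-23.2703  45.5033  14.9687]
```

```bash
python3 -m crank '[[[-3,5.7,0,0,0,0.15,135],[-6,11.4,0,0,0,0.31,135],[-9,17,1,0,0,0.46,135],[-12,22.8,2,0,0,0.62,135],[-15,28.5,3,0,0,0.77,135],[-18,34,4,0,0,0.92,135],[-21,40,5,0,0,1.08,135],[-23.27,45.5,6.1,0,0,1.229,135],[-23.27,45.5,6.1,0,0,1.229,135],[-23.27,45.5,6.1,0,0,1.229,135]]]' 20; python3 - <<'E'
from h import *
go((.521,.2295,.0815),yaw=.112)
f=grab_frame("wrist"); save("w3",f["img"])
E
```

```text
clock: 1.65
tcp_pos: [0.5212, 0.2292, 0.1699]
eef_rot: [[0.994, 0.111, -0.001], [0.111, -0.994, 0.0], [-0.001, -0.0, -1.0]]
wrist_force: [0.1, 0.5, 0.5]
finger_gap: 0.0405
at [0.5212 0.2292 0.1699] yaw 0.11092711456976262 F [0.0799 0.4874 0.456 ] gap 0.04051367027135479 t 1.65
rot [-0.0004  0.0012 -0.0011]
[0.521  0.2295 0.0815] -> [-0.005  -0.0312  8.8419]
```

View pics/w3.png

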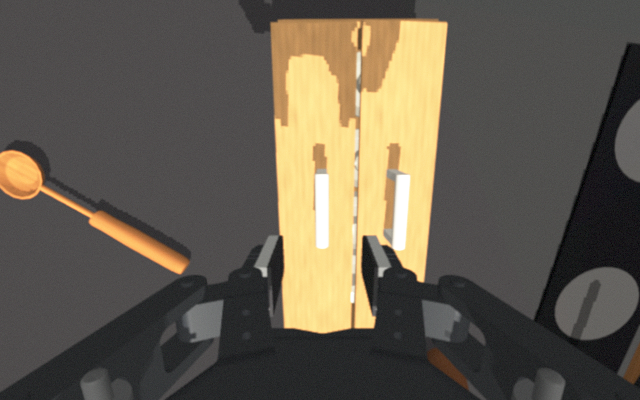

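The near bar is at pixels (321,170)–(321,247), centred between the fingers. I'll check its position from this view.

```bash
python3 - <<'E'
from h import *
f=grab_frame("wrist")
print(plane(f,[(321,171),(321,247),(398,174),(399,248)],.105))
E
```

```text
[[0.5159 0.262  0.105 ]
 [0.5224 0.2042 0.105 ]
 [0.5705 0.2661 0.105 ]
 [0.5814 0.2101 0.105 ]]
```

```bash
python3 -m crank '[[[-0.1,-0.2,4,0,0,0,135],[-0.1,-0.2,7,0,0,0,135],[-0.1,-0.2,8.7,0,0,0,135],[-0.1,-0.2,8.7,0,0,0,135],[-0.1,-0.2,8.7,0,0,0,255],[-0.1,-0.2,8.7,0,0,0,255],[-0.1,-0.2,8.7,0,0,0,255],[-0.1,-0.2,8.7,0,0,0,255],[-0.1,-0.2,8.7,0,0,0,255]]]' 25
```

```text
clock: 2.88
tcp_pos: [0.5208, 0.2321, 0.0848]
eef_rot: [[0.994, 0.112, 0.002], [0.112, -0.994, 0.001], [0.002, -0.001, -1.0]]
wrist_force: [-1.9, 1.3, 5.6]
finger_gap: 0.0089
```

```bash
python3 -m crank '[[[-0.4,0,-0.45,0,0,0,255],[-0.85,0,-0.84,0,0,0,255],[-1.35,0,-1.15,0,0,0,255],[-1.88,0,-1.42,0,0,0,255],[-2.45,0,-1.6,0,0,0,255],[-3.04,0,-1.72,0,0,0,255],[-3.63,0,-1.77,0,0,0,255],[-4.23,0,-1.72,0,0,0,255],[-4.8,0,-1.6,0,0,0,255],[-5.37,0,-1.4,0,0,0,255],[-5.8,0,-1.2,0,0,0,255],[-5.8,0,-1.2,0,0,0,255]]]' 25;  python3 - <<'E'
from h import *
f=grab_frame("scene"); save("s4",f["img"],(300,120,540,300),3)
E
```

```text
clock: 4.38
tcp_pos: [0.463, 0.2253, 0.0964]
eef_rot: [[0.994, 0.112, 0.002], [0.112, -0.994, 0.001], [0.002, -0.0, -1.0]]
wrist_force: [0.5, 1.2, 6.1]
finger_gap: 0.0089
```

View pics/s4.png

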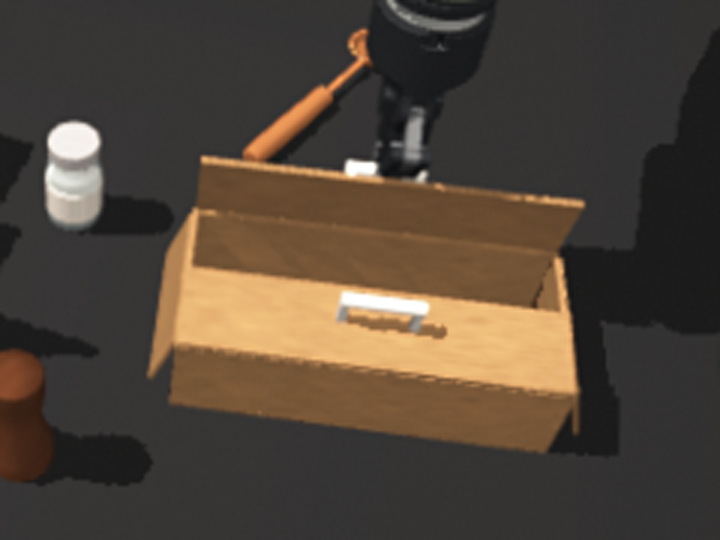

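```bash
python3 -m crank '[[[0,0,0,0,0,0,190],[0,0,0,0,0,0,190],[0,0,0,0,0,0,190],[0,0,-2,0,0,0,190],[0,0,-5,0,0,0,190],[0,0,-9,0,0,0,190],[4,0,-10,0,0,0,140],[8,0,-9,0,0,0,140],[11.3,0,-7.5,0,0,0,140],[11.3,0,-7.5,0,0,0,140],[11.3,0,-7.5,0,0,0,140]]]' 25;  python3 - <<'E'
from h import *
f=grab_frame("wrist"); save("w5",f["img"])
go((.576,.238,.083),yaw=.112)
E
```

```text
clock: 5.8
tcp_pos: [0.5736, 0.2375, 0.1696]
eef_rot: [[0.994, 0.112, -0.002], [0.112, -0.994, -0.001], [-0.002, 0.0, -1.0]]
wrist_force: [-0.7, -0.1, -0.5]
finger_gap: 0.0384
at [0.5736 0.2376 0.1702] yaw 0.1121484899121681 F [-0.1881  0.0832 -0.3237] gap 0.03841663472685598 t 5.85
rot [0.0001 0.001  0.0001]
[0.576 0.238 0.083] -> [ 0.2484 -0.0099  8.7187]
```

View pics/w5.png

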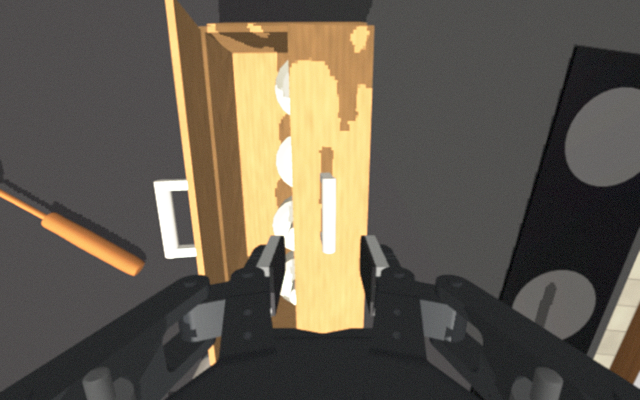

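```bash
python3 -m crank '[[[0.35,0,4,0,0,0,140],[0.35,0,7,0,0,0,140],[0.35,0,8.6,0,0,0,140],[0.35,0,8.6,0,0,0,140],[0.35,0,8.6,0,0,0,255],[0.35,0,8.6,0,0,0,255],[0.35,0,8.6,0,0,0,255],[0.35,0,8.6,0,0,0,255],[0.35,0,8.6,0,0,0,255]]]' 25
```

```text
clock: 6.98
tcp_pos: [0.5775, 0.2383, 0.086]
eef_rot: [[0.994, 0.112, -0.001], [0.112, -0.994, 0.0], [-0.001, -0.0, -1.0]]
wrist_force: [-5.0, -0.7, 4.9]
finger_gap: 0.0089
```

```bash
python3 -m crank '[[[0.4,0,-0.45,0,0,0,255],[0.85,0,-0.84,0,0,0,255],[1.35,0,-1.15,0,0,0,255],[1.88,0,-1.42,0,0,0,255],[2.45,0,-1.6,0,0,0,255],[3.04,0,-1.72,0,0,0,255],[3.63,0,-1.77,0,0,0,255],[4.23,0,-1.72,0,0,0,255],[4.8,0,-1.6,0,0,0,255],[5.37,0,-1.4,0,0,0,255],[5.8,0,-1.2,0,0,0,255],[5.8,0,-1.2,0,0,0,255]]]' 25;  python3 - <<'E'
from h import *
f=grab_frame("scene"); save("s6",f["img"],(300,120,540,300),3)
E
```

```text
clock: 8.48
tcp_pos: [0.6361, 0.2449, 0.0957]
eef_rot: [[0.994, 0.112, 0.001], [0.112, -0.994, 0.001], [0.001, -0.001, -1.0]]
wrist_force: [-1.4, 2.2, -0.1]
finger_gap: 0.0085
```

View pics/s6.png

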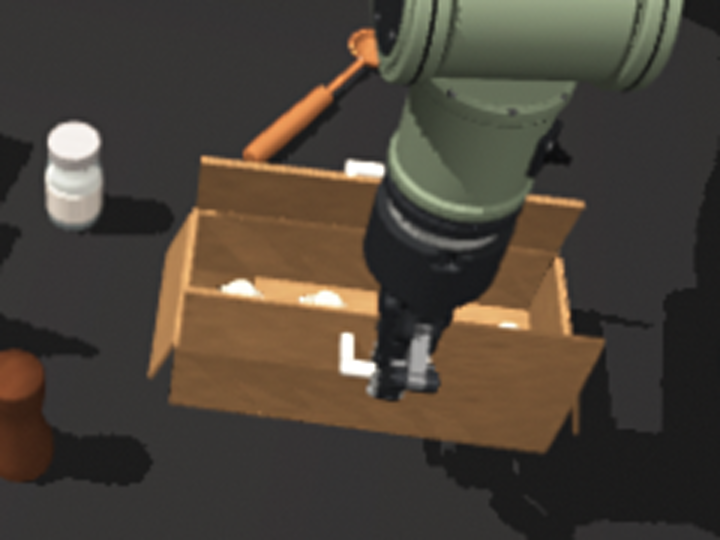

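```bash
python3 -m crank '[[[0,0,0,0,0,0,190],[0,0,0,0,0,0,190],[0,0,0,0,0,0,190],[0,0,-2,0,0,0,190],[0,0,-6,0,0,0,255],[0,0,-11,0,0,0,255],[-3,0,-11,0,0,0,255],[-6,0,-11,0,0,0,255],[-6,0,-11,0,0,0,255]]]' 25;  python3 - <<'E'
from h import *
f=grab_frame("wrist"); save("w7",f["img"])
f=grab_frame("top"); save("t7",f["img"],(150,140,310,240),5)
c=np.array([.547,.232,0]);X=np.array([.9937,.112,0])
z=np.array([0,0,.095])
go(c+X*.03+z,c+X*.072+z,c-X*.072+z,yaw=.112)
E
```

```text
clock: 9.65
tcp_pos: [0.5745, 0.238, 0.208]
eef_rot: [[0.994, 0.113, 0.001], [0.113, -0.994, 0.0], [0.001, -0.0, -1.0]]
wrist_force: [-0.0, -0.1, 0.0]
finger_gap: 0.0001
at [0.5767 0.238  0.2079] yaw 0.11213377772474561 F [-0.578   0.1178  0.0029] gap -0.00028258176805600943 t 9.75
rot [-0.0003 -0.0029  0.0001]
[0.5768 0.2354 0.095 ] -> [-0.053   0.2703 11.2924]
[0.6185 0.2401 0.095 ] -> [ 4.147   0.2698 11.3043]
[0.4755 0.2239 0.095 ] -> [-10.2529   0.2713  11.2632]
```

View pics/w7.png

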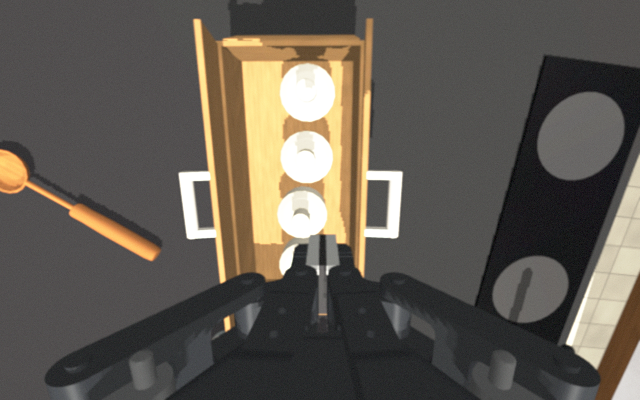

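```bash
python3 -m crank '[[[-0.3,0,5,0,0,0,255],[-0.3,0,9,0,0,0,255],[-0.3,0,11.2,0,0,0,255],[1,0,11.2,0,0,0,255],[2,0,11.2,0,0,0,255],[3,0,11.2,0,0,0,255],[4.1,0,11.2,0,0,0,255],[4.1,0,11.2,0,0,0,255],[3,0,8,0,0,0,255],[2,0,3,0,0,0,255],[2,0,3,0,0,0,255]]]' 25;  python3 - <<'E'
from h import *
f=grab_frame("wrist"); save("w8",f["img"])
c=np.array([.547,.232,0]);X=np.array([.9937,.112,0])
z=np.array([0,0,.095])
go(c-X*.027+z,c-X*.072+z,yaw=.112)
E
```

```text
clock: 11.12
tcp_pos: [0.599, 0.2412, 0.1828]
eef_rot: [[0.994, 0.112, 0.011], [0.112, -0.994, 0.003], [0.012, -0.002, -1.0]]
wrist_force: [-0.1, 0.0, 0.0]
finger_gap: -0.0
at [0.5976 0.2407 0.1799] yaw 0.11227686189014041 F [-0.4415 -0.1793 -0.6511] gap 2.1171150782645217e-05 t 11.175
rot [-0.0009 -0.0068  0.0003]
[0.5202 0.229  0.095 ] -> [-7.8808  0.3037  8.4367]
[0.4755 0.2239 0.095 ] -> [-12.3807   0.3035   8.4061]
```

View pics/w8.png

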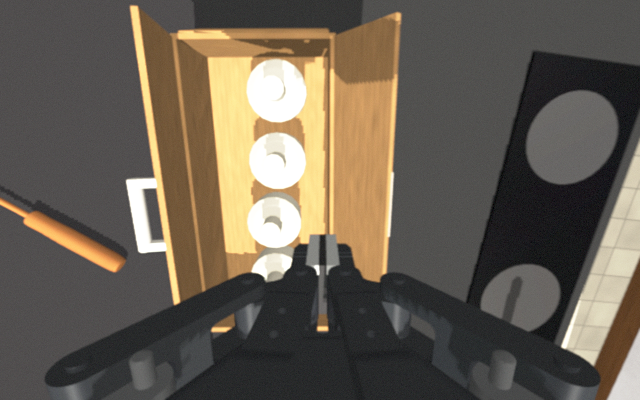

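```bash
python3 -m crank '[[[-4,0.3,1,0,0,0,255],[-7.8,0.3,2,0,0,0,255],[-7.8,0.3,6,0,0,0,255],[-7.8,0.3,8.4,0,0,0,255],[-9,0.3,8.4,0,0,0,255],[-10.2,0.3,8.4,0,0,0,255],[-11.4,0.3,8.4,0,0,0,255],[-12.4,0.3,8.4,0,0,0,255],[-12.4,0.3,8.4,0,0,0,255],[-11,0.3,6,0,0,0,255],[-9,0.3,2,0,0,0,100],[-7,0.3,-2,0,0,0,100]]]' 25;  python3 - <<'E'
from h import *
f=grab_frame("wrist"); save("w9",f["img"])
g=grab_frame("scene"); save("s9",g["img"],(300,120,540,300),3)
t=grab_frame("top"); save("t9",t["img"],(140,120,320,260),4)
E
```

```text
clock: 12.68
tcp_pos: [0.5267, 0.2293, 0.1969]
eef_rot: [[0.994, 0.112, -0.001], [0.112, -0.994, -0.0], [-0.001, 0.0, -1.0]]
wrist_force: [1.3, 0.5, -0.4]
finger_gap: 0.0361
```

View pics/s9.png

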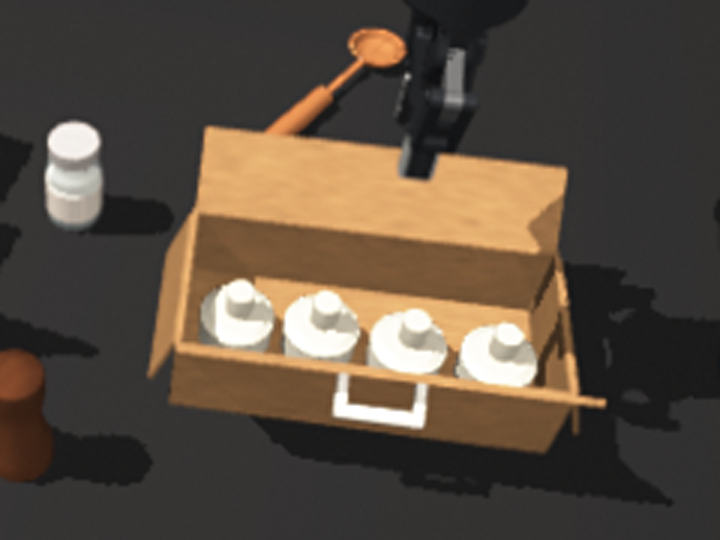

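View pics/t9.png

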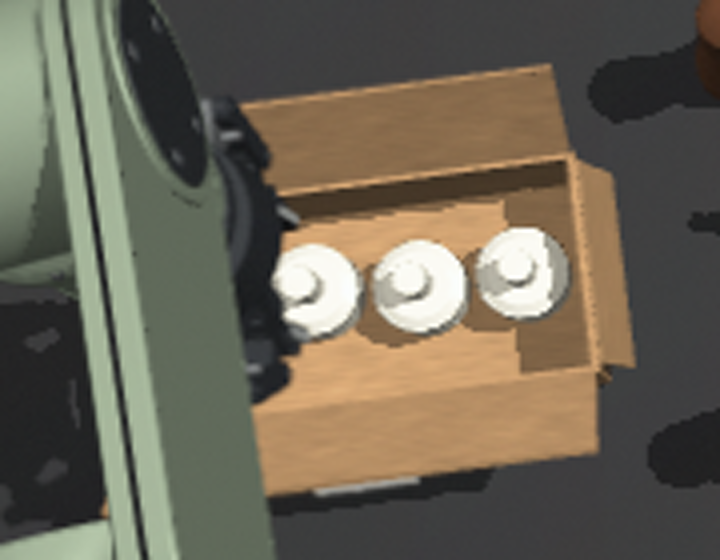

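View pics/w9.png

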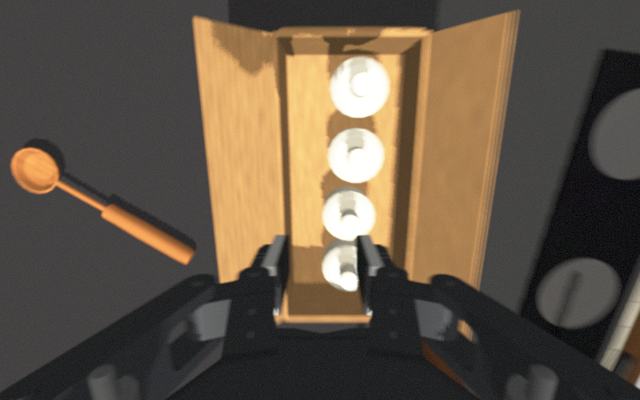

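```bash
python3 - <<'E'
from h import *
g=grab_frame("scene"); t=grab_frame("top"); w=grab_frame("wrist")
c=np.array([.547,.232,0]);X=np.array([.9937,.112,0]);Y=np.array([-.112,.9937,0])
for nm,uv in (("far",(277.75,136.25)),("near",(289.5,233))):
    o,d=ray(t,uv);d=d[0]; s=(-.133-(o-c)@Y)/(d@Y); p=o+s*d; x=abs((p-c)@X)-.063; print(nm,x,p[2]-.072,np.pi-np.arctan2(p[2]-.072,x), np.hypot(x,p[2]-.072))
tk=np.array([(522,263),(413,278),(300,282)])/4+[140,120]
sk=np.array([(240,287),(326,297),(416,316),(509,331)])/3+[300,120]
print(plane(t,tk,.066)); print(plane(g,sk,.066)); 
wk=np.array([(362,84),(357,157),(349,218),(348,271)]); print(plane(w,wk,.066)[::-1])
for a,b in zip(tk,sk): print(tri([t,g],[a,b]))
E
```

```text
far 0.03852259678867086 0.04715228994063765 2.25580702548228 0.06088783876923595
near 0.04780105004904878 0.03134061827246999 2.561257852225868 0.0571592052034696
[[0.5619 0.1348 0.066 ]
 [0.5542 0.1971 0.066 ]
 [0.5529 0.2618 0.066 ]]
[[0.5619 0.1395 0.066 ]
 [0.5542 0.2002 0.066 ]
 [0.5537 0.2639 0.066 ]
 [0.5492 0.3285 0.066 ]]
[[0.5609 0.1517 0.066 ]
 [0.5542 0.2081 0.066 ]
 [0.5535 0.2672 0.066 ]
 [0.5489 0.3299 0.066 ]]
[0.5617 0.1372 0.0649]
[0.5541 0.1988 0.0653]
[0.553  0.2631 0.0647]
```

```bash
python3 - <<'E'
from h import *
go((.5617,.137,.13),(.5617,.137,.046),yaw=1.57)
E
```

```text
at [0.5252 0.229  0.1946] yaw 0.1120086109435324 F [-0.7251 -0.1827 -0.4787] gap 0.051808359287049605 t 12.975
rot [-0.0021  0.0032 -1.458 ]
[0.5617 0.137  0.13  ] -> [2.6239 9.5427 6.4585]
[0.5617 0.137  0.046 ] -> [ 2.6528  9.5386 14.8585]
```

```bash
python3 -m crank '[[[0.3,1,0,0,0,-0.17,120],[0.6,2,0,0,0,-0.34,120],[0.9,3,0,0,0,-0.51,120],[1.2,4,0,0,0,-0.68,120],[1.5,5.5,0,0,0,-0.85,120],[1.8,7,0,0,0,-1.02,120],[2.2,8,2,0,0,-1.19,120],[2.6,9.54,4,0,0,-1.36,120],[2.62,9.54,6.4,0,0,-1.458,120],[2.62,9.54,6.4,0,0,-1.458,120]]]' 40;  python3 - <<'E'
from h import *
f=grab_frame("wrist"); save("w10",f["img"])
t=grab_frame("top"); save("t10",t["img"],(140,120,320,260),4)
go((.5617,.137,.046),yaw=1.57)
E
```

```text
clock: 14.22
tcp_pos: [0.5595, 0.137, 0.1281]
eef_rot: [[0.002, 1.0, -0.009], [1.0, -0.002, -0.001], [-0.001, -0.009, -1.0]]
wrist_force: [0.8, -0.1, 0.2]
finger_gap: 0.0452
at [0.5623 0.1375 0.1315] yaw 1.568769024805471 F [ 0.9205 -0.5048 -0.5645] gap 0.045294308002423914 t 14.325
rot [-0.0023  0.0002 -0.0012]
[0.5617 0.137  0.046 ] -> [-0.0503 -0.0393  8.546 ]
```

View pics/w10.png

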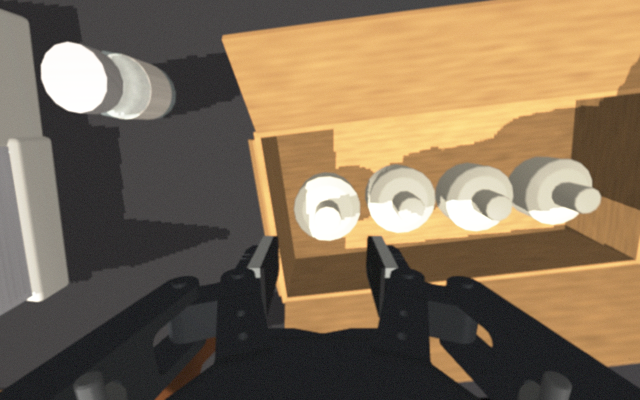

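```bash
python3 -m crank '[[[0.05,0,4,0,0,0,120],[0.05,0,7,0,0,0,120],[0.05,0,8.5,0,0,0,120],[0.05,0,8.5,0,0,0,120],[0.05,0,8.5,0,0,0,255],[0.05,0,8.5,0,0,0,255],[0.05,0,8.5,0,0,0,255],[0.05,0,8.5,0,0,0,255],[0.05,0,5,0,0,0,255],[0.05,0,0,0,0,0,255],[0.05,0,-6,0,0,0,255],[0.05,0,-7,0,0,0,255]]]' 40;  python3 - <<'E'
from h import *
f=grab_frame("wrist"); save("w11",f["img"])
c=np.array([.5537,-.2646,0]);Y=np.array([.0923,.9957,0])
for y in(-.1,-.0335,.0335,.1): print(c+Y*y)
go(c-Y*.1+[0,0,.2],c-Y*.1+[0,0,.08],yaw=1.57)
E
```

```text
clock: 15.82
tcp_pos: [0.5665, 0.1379, 0.2077]
eef_rot: [[0.001, 1.0, 0.01], [1.0, -0.001, 0.0], [0.0, 0.01, -1.0]]
wrist_force: [0.8, 1.3, -2.0]
finger_gap: 0.0182
[ 0.5445 -0.3642  0.    ]
[ 0.5506 -0.298   0.    ]
[ 0.5568 -0.2312  0.    ]
[ 0.5629 -0.165   0.    ]
at [0.5654 0.1378 0.2064] yaw 1.5698061657418756 F [ 0.4618  0.9344 -0.6689] gap 0.01833360209952051 t 15.875
rot [ 0.0071 -0.0002 -0.0002]
[ 0.5445 -0.3642  0.2   ] -> [-50.2025  -2.0508   0.6124]
[ 0.5445 -0.3642  0.08  ] -> [-50.2052  -2.1356  12.6121]
```

View pics/w11.png

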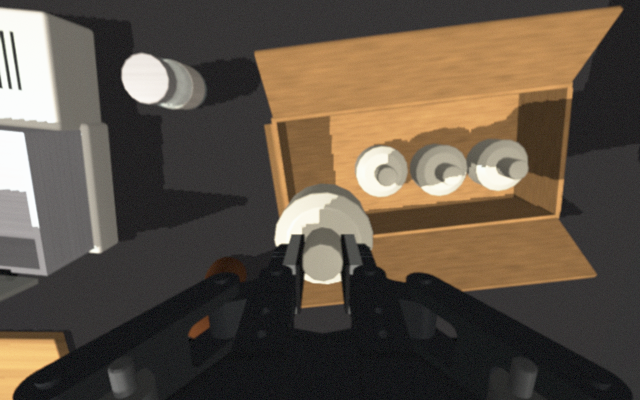

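```bash
python3 -m crank '[[[-3,0,0,0,0,0,255],[-8,-0.3,0,0,0,0,255],[-13,-0.6,0,0,0,0,255],[-18,-0.8,0,0,0,0,255],[-24,-1,0,0,0,0,255],[-30,-1.2,0,0,0,0,255],[-36,-1.5,0,0,0,0,255],[-42,-1.7,0,0,0,0,255],[-47,-1.9,0,0,0,0,255],[-50.2,-2.05,0.6,0,0,0,255],[-50.2,-2.05,0.6,0,0,0,255],[-50.2,-2.05,0.6,0,0,0,255]]]' 40;  python3 - <<'E'
from h import *
f=grab_frame("wrist"); save("w12",f["img"])
f=grab_frame("top"); save("t12",f["img"],(330,90,570,270),3)
c=np.array([.5537,-.2646,0]);Y=np.array([.0923,.9957,0])
go(c-Y*.1+[0,0,.2],c-Y*.1+[0,0,.08],yaw=1.57)
E
```

```text
clock: 17.38
tcp_pos: [0.5413, -0.3627, 0.1937]
eef_rot: [[0.001, 1.0, -0.003], [1.0, -0.001, 0.004], [0.004, -0.003, -1.0]]
wrist_force: [-0.2, -0.1, -1.7]
finger_gap: 0.0184
at [ 0.5422 -0.3625  0.1952] yaw 1.5712944188607352 F [ 0.2114  0.3068 -2.185 ] gap 0.01848904663625079 t 17.475
rot [-0.0016 -0.0018  0.0013]
[ 0.5445 -0.3642  0.2   ] -> [-0.1705  0.2304 -0.4849]
[ 0.5445 -0.3642  0.08  ] -> [-0.1917  0.2499 11.5151]
```

View pics/w12.png

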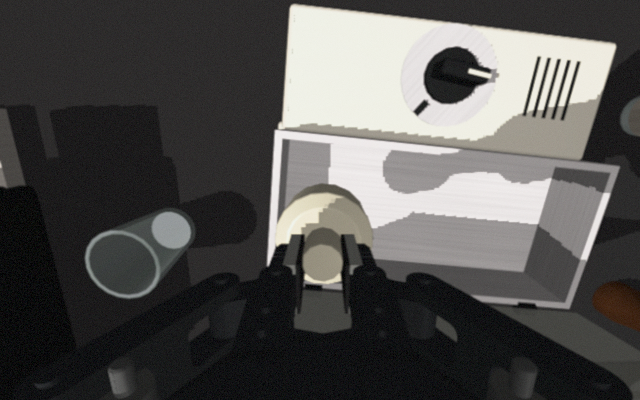

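View pics/t12.png

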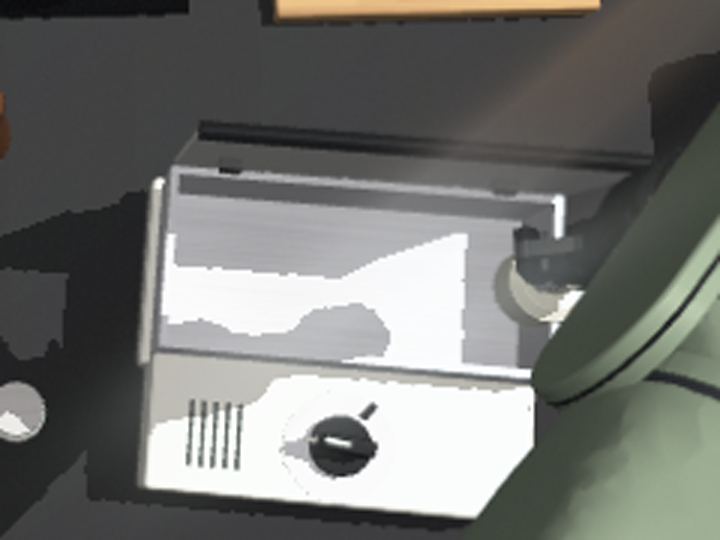

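```bash
python3 - <<'E'
from h import *
f=grab_frame("wrist"); P=plane(f,[(278,130),(618,166),(573,307)],.096); print(P)
print("centre",(P[0]+P[2])/2, np.linalg.norm(P[0]-P[1]),np.linalg.norm(P[1]-P[2]),"yaw",np.arctan2(-(P[1]-P[0])[0],(P[1]-P[0])[1]))
E
```

```text
[[ 0.4831 -0.3967  0.096 ]
 [ 0.5113 -0.1148  0.096 ]
 [ 0.6458 -0.1231  0.096 ]]
centre [ 0.5645 -0.2599  0.096 ] 0.2832948491871884 0.1346764966665167 yaw -0.09973261643399749
```

```bash
python3 -m crank '[[[0.1,0.3,0,0,0,0,255],[0.15,0.3,4,0,0,0,255],[0.15,0.3,8,0,0,0,255],[0.15,0.3,10,0,0,0,255],[0.15,0.3,11,0,0,0,255],[0.15,0.3,11.5,0,0,0,255],[0.15,0.3,11.6,0,0,0,255],[0.15,0.3,11.6,0,0,0,255]]]' 40
```

```text
clock: 18.52
tcp_pos: [0.5461, -0.3632, 0.0816]
eef_rot: [[0.001, 1.0, 0.002], [1.0, -0.001, -0.002], [-0.002, 0.002, -1.0]]
wrist_force: [0.5, 0.3, -2.2]
finger_gap: 0.0179
```

```bash
python3 -m crank '[[[0,0,0.15,0,0,0,255],[0,0,0.3,0,0,0,255],[0,0,0.35,0,0,0,255],[0,0,0.35,0,0,0,255]]]' 40
```

```text
clock: 19.02
tcp_pos: [0.5466, -0.3631, 0.0803]
eef_rot: [[0.001, 1.0, 0.002], [1.0, -0.001, -0.002], [-0.002, 0.002, -1.0]]
wrist_force: [-2.8, 2.8, 9.7]
finger_gap: 0.0184
```

Contact. I'll release with a small opening, lift, then widen and head back to pot 2.

```bash
python3 -m crank '[[[0,0,-0.1,0,0,0,150],[0,0,-0.1,0,0,0,130],[0,0,-0.1,0,0,0,120],[0,0,-0.1,0,0,0,120],[0,0,-4,0,0,0,120],[0,0,-9,0,0,0,120],[0,0,-11,0,0,0,120],[0,0,-11,0,0,0,120]]]' 40
python3 - <<'E'
from h import *
f=grab_frame("wrist"); save("w13",f["img"])
g=grab_frame("scene"); save("s13",g["img"],(300,120,540,300),3)
go((.555,.201,.16),(.555,.201,.0465),yaw=1.57)
E
```

```text
clock: 20.02
tcp_pos: [0.5463, -0.3634, 0.1887]
eef_rot: [[0.001, 1.0, 0.003], [1.0, -0.001, -0.003], [-0.003, 0.003, -1.0]]
wrist_force: [0.8, -0.0, -0.3]
finger_gap: 0.0451
at [ 0.5445 -0.3618  0.1848] yaw 1.5699665429063945 F [-0.2081  0.2071 -0.5146] gap 0.04552157682742325 t 20.125
rot [-0.0024 -0.0021 -0.    ]
[0.555 0.201 0.16 ] -> [56.2766  1.011   2.5939]
[0.555  0.201  0.0465] -> [56.2527  1.0386 13.9439]
```

View pics/w13.png

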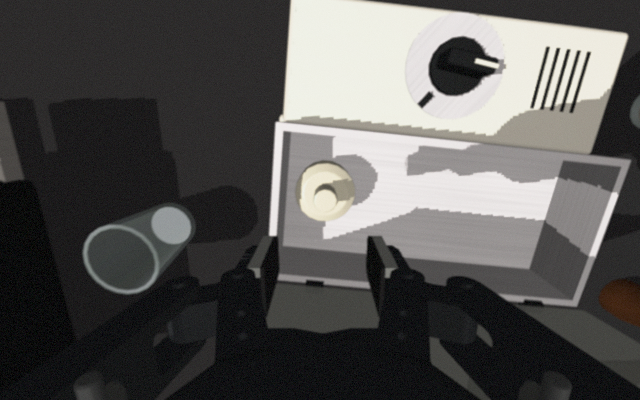

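View pics/s13.png

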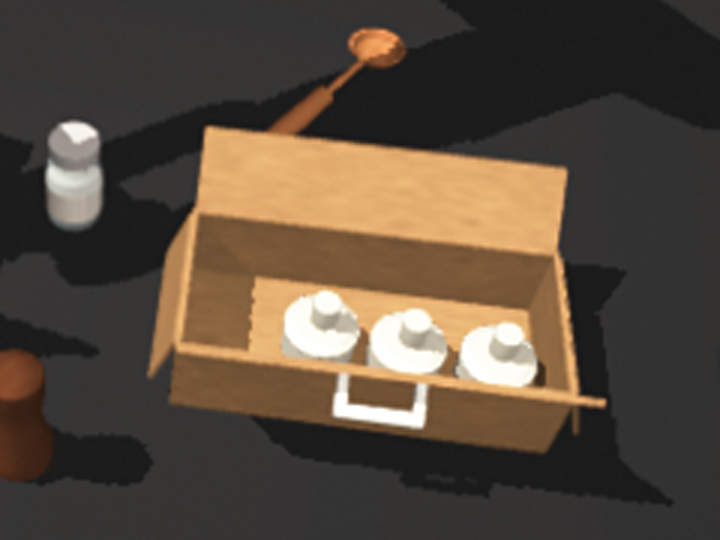

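```bash
python3 -m crank '[[[4,0,-1,0,0,0,120],[10,0.2,-1,0,0,0,120],[16,0.3,-1,0,0,0,120],[22,0.4,-1,0,0,0,120],[28,0.5,-1,0,0,0,120],[34,0.6,-1,0,0,0,120],[40,0.7,-1,0,0,0,120],[46,0.8,0,0,0,0,120],[52,1,2,0,0,0,120],[56.3,1,5,0,0,0,120],[56.3,1,5,0,0,0,120],[56.3,1,5,0,0,0,120]]]' 40
python3 - <<'E'
from h import *
f=grab_frame("wrist"); save("w14",f["img"])
go((.555,.201,.16),(.555,.201,.0465),yaw=1.57)
E
```

```text
clock: 21.62
tcp_pos: [0.5546, 0.1999, 0.1348]
eef_rot: [[0.0, 1.0, -0.004], [1.0, -0.0, -0.001], [-0.001, -0.004, -1.0]]
wrist_force: [-0.0, 0.2, 0.1]
finger_gap: 0.0457
at [0.5555 0.1994 0.136 ] yaw 1.5693027338957368 F [ 0.2988 -1.0042 -0.0723] gap 0.045056555713590934 t 21.675
rot [-0.0015  0.0008 -0.0007]
[0.555 0.201 0.16 ] -> [ 0.1531 -0.0573 -2.4021]
[0.555  0.201  0.0465] -> [ 0.1622 -0.0407  8.9479]
```

View pics/w14.png

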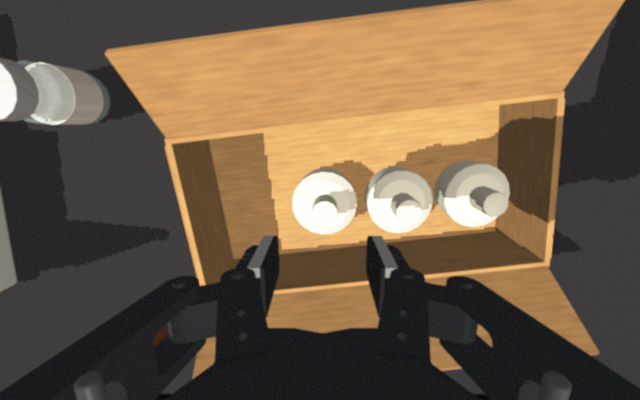

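```bash
python3 -m crank '[[[0.1,0,4,0,0,0,120],[0.1,0,7,0,0,0,120],[0.1,0,8.8,0,0,0,120],[0.1,0,8.9,0,0,0,120],[0.1,0,8.9,0,0,0,255],[0.1,0,8.9,0,0,0,255],[0.1,0,8.9,0,0,0,255],[0.1,0,8.9,0,0,0,255],[0.1,0,5,0,0,0,255],[0.1,0,0,0,0,0,255],[0.1,0,-6,0,0,0,255],[0.1,0,-6,0,0,0,255]]]' 40;  python3 - <<'E'
from h import *
go((.551,-.296,.197),(.551,-.296,.081),yaw=1.57)
E
```

```text
clock: 23.18
tcp_pos: [0.5598, 0.2025, 0.2034]
eef_rot: [[0.0, 1.0, 0.013], [1.0, -0.0, 0.003], [0.003, 0.013, -1.0]]
wrist_force: [-0.3, 0.4, -1.4]
finger_gap: 0.0181
at [0.5598 0.2025 0.2034] yaw 1.5703936127687452 F [-0.2529  0.3599 -1.3675] gap 0.018095929572719997 t 23.175
rot [ 0.0126 -0.0028  0.0004]
[ 0.551 -0.296  0.197] -> [-49.8523  -0.8645   0.4962]
[ 0.551 -0.296  0.081] -> [-49.8843  -1.0108  12.0952]
```

```bash
python3 -m crank '[[[-3,0,0,0,0,0,255],[-8,-0.1,0,0,0,0,255],[-13,-0.1,0,0,0,0,255],[-18,-0.2,0,0,0,0,255],[-24,-0.2,0,0,0,0,255],[-30,-0.3,0,0,0,0,255],[-36,-0.3,0,0,0,0,255],[-42,-0.4,0,0,0,0,255],[-47,-0.5,0,0,0,0,255],[-49.7,-0.5,0,0,0,0,255],[-49.7,-0.5,0.6,0,0,0,255],[-49.7,-0.5,0.6,0,0,0,255]]]' 40;  python3 - <<'E'
from h import *
f=grab_frame("wrist"); save("w15",f["img"])
go((.551,-.296,.197),(.551,-.296,.081),yaw=1.57)
E
```

```text
clock: 24.68
tcp_pos: [0.5496, -0.2935, 0.1888]
eef_rot: [[-0.0, 1.0, -0.003], [1.0, 0.0, 0.003], [0.003, -0.003, -1.0]]
wrist_force: [0.1, 0.6, -1.2]
finger_gap: 0.0181
at [ 0.55   -0.2935  0.1894] yaw 1.571610591668876 F [ 0.1383  0.4217 -1.5256] gap 0.01821672275451395 t 24.725
rot [-0.0022 -0.0024  0.0016]
[ 0.551 -0.296  0.197] -> [-0.2527  0.0964 -0.7568]
[ 0.551 -0.296  0.081] -> [-0.2809  0.1217 10.8432]
```

View pics/w15.png

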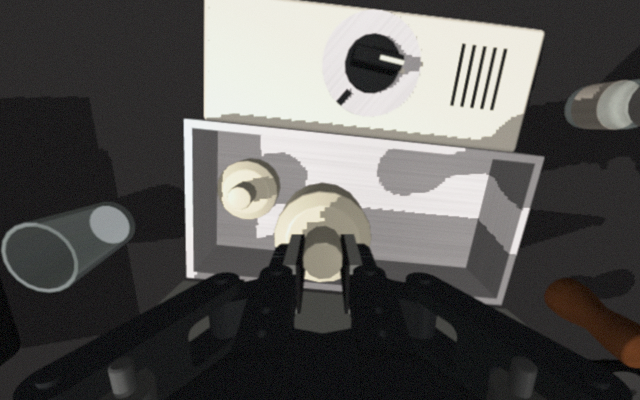

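```bash
python3 -m crank '[[[-0.2,0.1,0,0,0,0,255],[-0.2,0.1,4,0,0,0,255],[-0.2,0.1,8,0,0,0,255],[-0.2,0.1,10,0,0,0,255],[-0.2,0.1,10.6,0,0,0,255],[-0.2,0.1,10.9,0,0,0,255],[-0.2,0.1,11.05,0,0,0,255],[-0.2,0.1,11.15,0,0,0,255]]]' 40
```

```text
clock: 25.72
tcp_pos: [0.5526, -0.2985, 0.0816]
eef_rot: [[0.001, 1.0, 0.003], [1.0, -0.001, -0.002], [-0.002, 0.003, -1.0]]
wrist_force: [-1.8, 0.8, 7.3]
finger_gap: 0.0181
```

```bash
python3 -m crank '[[[0,0,0,0,0,0,150],[0,0,0,0,0,0,130],[0,0,0,0,0,0,120],[0,0,0,0,0,0,120],[0,0,-4,0,0,0,120],[0,0,-9,0,0,0,120],[0,0,-12,0,0,0,120],[0,0,-12,0,0,0,120]]]' 40
python3 - <<'E'
from h import *
f=grab_frame("wrist"); save("w16",f["img"])
g=grab_frame("scene"); save("s16",g["img"],(300,120,540,300),3)
go((.5537,.265,.135),yaw=1.57)
E
```

```text
clock: 26.72
tcp_pos: [0.5534, -0.299, 0.2032]
eef_rot: [[0.001, 1.0, 0.006], [1.0, -0.001, -0.005], [-0.005, 0.006, -1.0]]
wrist_force: [-0.1, 0.3, -0.6]
finger_gap: 0.0455
at [ 0.5511 -0.2973  0.1986] yaw 1.5700145059124695 F [ 0.3328 -0.6143 -0.4171] gap 0.045046415936294285 t 26.825
rot [-0.0007 -0.0005  0.    ]
[0.5537 0.265  0.135 ] -> [56.2295  0.2226  6.3904]
```

View pics/w16.png

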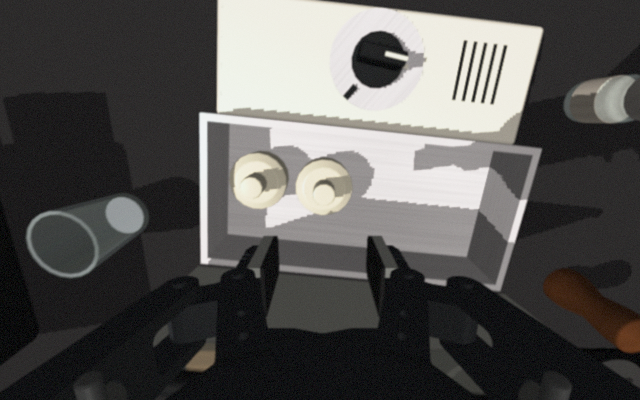

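View pics/s16.png

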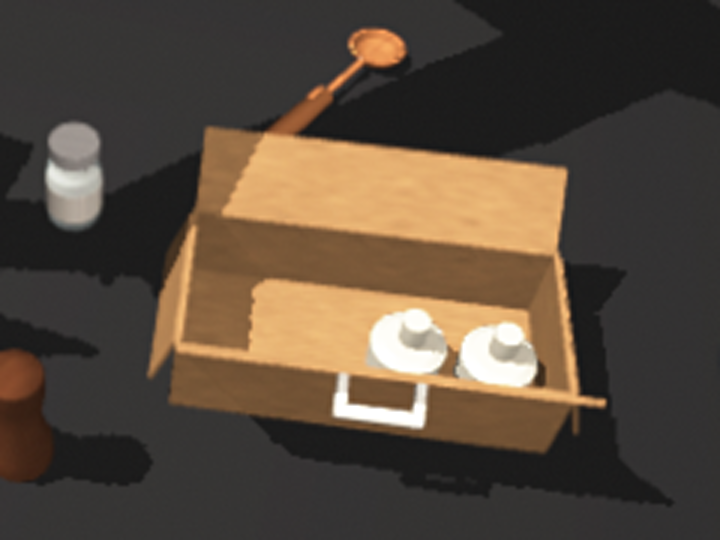

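Two pots stand in the basin and two remain, at scene crop (416,318) and (509,333). Next is pot 3.

```bash
python3 -m crank '[[[4,0,0,0,0,0,120],[10,0,0,0,0,0,120],[16,0,0,0,0,0,120],[22,0,0,0,0,0,120],[28,0,0,0,0,0,120],[34,0.1,0,0,0,0,120],[40,0.1,0,0,0,0,120],[46,0.2,1,0,0,0,120],[52,0.2,3,0,0,0,120],[56.2,0.2,6.4,0,0,0,120],[56.2,0.2,6.4,0,0,0,120],[56.2,0.2,6.4,0,0,0,120]]]' 40
python3 - <<'E'
from h import *
f=grab_frame("wrist"); save("w17",f["img"])
go((.5537,.265,.0465),yaw=1.57)
E
```

```text
clock: 28.32
tcp_pos: [0.553, 0.2636, 0.1337]
eef_rot: [[0.0, 1.0, -0.003], [1.0, -0.0, -0.002], [-0.002, -0.003, -1.0]]
wrist_force: [0.5, -0.9, 0.1]
finger_gap: 0.0449
at [0.5539 0.2633 0.1349] yaw 1.5691072039547644 F [-0.1617  0.1084  0.1447] gap 0.04511161905072652 t 28.375
rot [-0.0007  0.0008 -0.0009]
[0.5537 0.265  0.0465] -> [ 0.1742 -0.0169  8.8422]
```

View pics/w17.png

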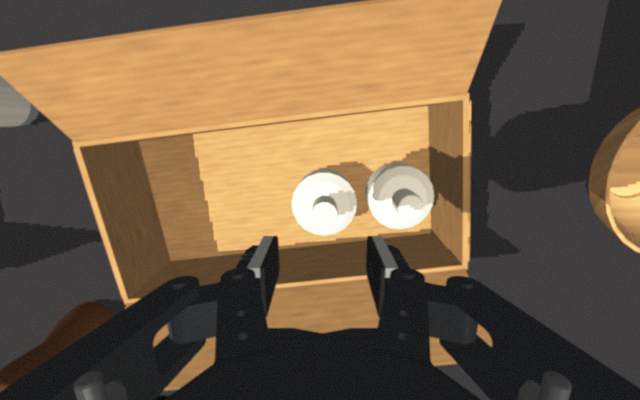

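```bash
python3 -m crank '[[[0.1,0,4,0,0,0,120],[0.1,0,7,0,0,0,120],[0.1,0,8.7,0,0,0,120],[0.1,0,8.8,0,0,0,120],[0.1,0,8.8,0,0,0,255],[0.1,0,8.8,0,0,0,255],[0.1,0,8.8,0,0,0,255],[0.1,0,8.8,0,0,0,255],[0.1,0,5,0,0,0,255],[0.1,0,0,0,0,0,255],[0.1,0,-6.5,0,0,0,255],[0.1,0,-6.5,0,0,0,255]]]' 40;  python3 - <<'E'
from h import *
go((.557,-.229,.197),yaw=1.57)
E
```

```text
clock: 29.88
tcp_pos: [0.5578, 0.2672, 0.2074]
eef_rot: [[0.0, 1.0, 0.013], [1.0, -0.0, 0.005], [0.005, 0.013, -1.0]]
wrist_force: [0.1, 0.1, -0.4]
finger_gap: 0.0178
at [0.5578 0.2672 0.2074] yaw 1.5704676552458223 F [ 0.1366  0.068  -0.3584] gap 0.01781307765971483 t 29.875
rot [ 0.0128 -0.0046  0.0004]
[ 0.557 -0.229  0.197] -> [-49.6208  -0.0745   0.8139]
```

```bash
python3 -m crank '[[[-3,0,0,0,0,0,255],[-8,0,0,0,0,0,255],[-13,0,0,0,0,0,255],[-18,0.1,0,0,0,0,255],[-24,0.1,0,0,0,0,255],[-30,0.1,0,0,0,0,255],[-36,0.2,0,0,0,0,255],[-42,0.2,0,0,0,0,255],[-47,0.2,0,0,0,0,255],[-49.3,0.3,0,0,0,0,255],[-49.3,0.3,0.6,0,0,0,255],[-49.3,0.3,0.6,0,0,0,255]]]' 40;  python3 - <<'E'
from h import *
f=grab_frame("wrist"); save("w18",f["img"])
go((.557,-.229,.197),(.557,-.229,.081),yaw=1.57)
E
```

```text
clock: 31.38
tcp_pos: [0.5557, -0.2254, 0.1924]
eef_rot: [[-0.0, 1.0, -0.003], [1.0, 0.0, 0.003], [0.003, -0.003, -1.0]]
wrist_force: [-0.5, 0.9, -1.3]
finger_gap: 0.0182
at [ 0.556  -0.2253  0.193 ] yaw 1.571920515033454 F [-0.5004  0.0362 -1.3424] gap 0.018210832440983007 t 31.425
rot [-0.0021 -0.0021  0.0019]
[ 0.557 -0.229  0.197] -> [-0.3664  0.0964 -0.3966]
[ 0.557 -0.229  0.081] -> [-0.3911  0.1209 11.2034]
```

View pics/w18.png

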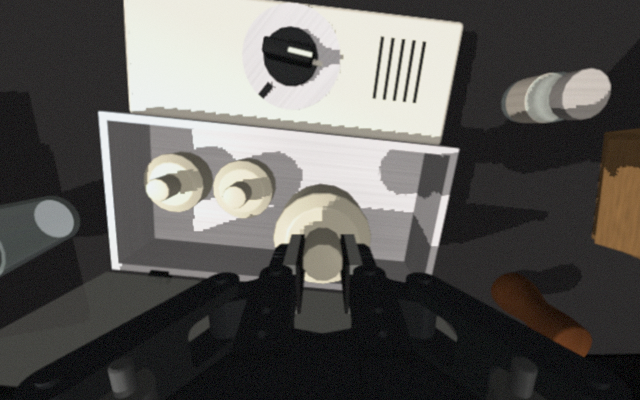

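```bash
python3 -m crank '[[[-0.2,0.1,0,0,0,0,255],[-0.2,0.1,4,0,0,0,255],[-0.2,0.1,8,0,0,0,255],[-0.2,0.1,10,0,0,0,255],[-0.2,0.1,11,0,0,0,255],[-0.2,0.1,11.3,0,0,0,255],[-0.2,0.1,11.45,0,0,0,255],[-0.2,0.1,11.5,0,0,0,255]]]' 40
```

```text
clock: 32.42
tcp_pos: [0.5587, -0.2304, 0.0812]
eef_rot: [[0.001, 1.0, 0.003], [1.0, -0.001, -0.002], [-0.002, 0.003, -1.0]]
wrist_force: [-1.0, 0.8, 3.9]
finger_gap: 0.0182
```

```bash
python3 -m crank '[[[0,0,0,0,0,0,150],[0,0,0,0,0,0,130],[0,0,0,0,0,0,120],[0,0,0,0,0,0,120],[0,0,-4,0,0,0,120],[0,0,-9,0,0,0,120],[0,0,-12,0,0,0,120],[0,0,-12,0,0,0,120]]]' 40
python3 - <<'E'
from h import *
f=grab_frame("wrist"); save("w19",f["img"])
g=grab_frame("scene"); save("s19",g["img"],(300,120,540,300),3)
go((.5492,.3292,.135),yaw=1.57)
E
```

```text
clock: 33.42
tcp_pos: [0.5596, -0.2308, 0.2031]
eef_rot: [[0.001, 1.0, 0.007], [1.0, -0.001, -0.004], [-0.004, 0.007, -1.0]]
wrist_force: [-0.0, -0.8, -0.3]
finger_gap: 0.0448
at [ 0.5571 -0.2294  0.1987] yaw 1.5699583593717115 F [ 0.0577 -0.5481 -0.2359] gap 0.04528440186563582 t 33.525
rot [-0.0007 -0.0004 -0.    ]
[0.5492 0.3292 0.135 ] -> [55.8542 -0.8338  6.3897]
```

View pics/w19.png

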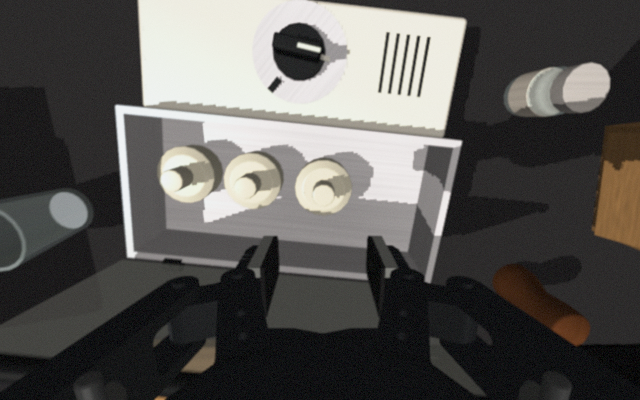

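View pics/s19.png

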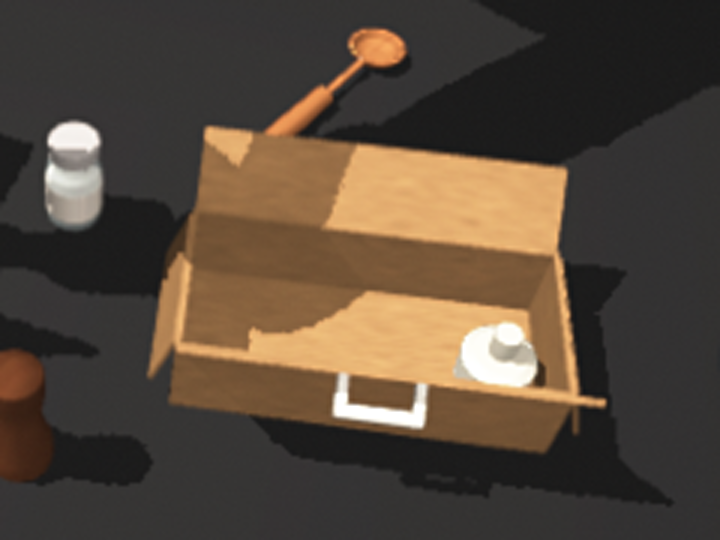

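```bash
python3 -m crank '[[[4,0,0,0,0,0,120],[10,0,0,0,0,0,120],[16,-0.1,0,0,0,0,120],[22,-0.2,0,0,0,0,120],[28,-0.3,0,0,0,0,120],[34,-0.4,0,0,0,0,120],[40,-0.6,0,0,0,0,120],[46,-0.7,1,0,0,0,120],[52,-0.8,3,0,0,0,120],[55.9,-0.8,6.4,0,0,0,120],[55.9,-0.8,6.4,0,0,0,120],[55.9,-0.8,6.4,0,0,0,120]]]' 40
python3 - <<'E'
from h import *
f=grab_frame("wrist"); save("w20",f["img"])
go((.5492,.3292,.0465),yaw=1.57)
E
```

```text
clock: 35.02
tcp_pos: [0.549, 0.3286, 0.1336]
eef_rot: [[0.001, 1.0, -0.003], [1.0, -0.001, -0.002], [-0.002, -0.003, -1.0]]
wrist_force: [0.2, -0.6, 0.4]
finger_gap: 0.045
at [0.55   0.3283 0.1349] yaw 1.5691195660298292 F [0.6246 0.3552 0.2134] gap 0.044984046347057424 t 35.075
rot [-0.0006  0.0008 -0.0009]
[0.5492 0.3292 0.0465] -> [ 0.0926 -0.0793  8.8432]
```

View pics/w20.png

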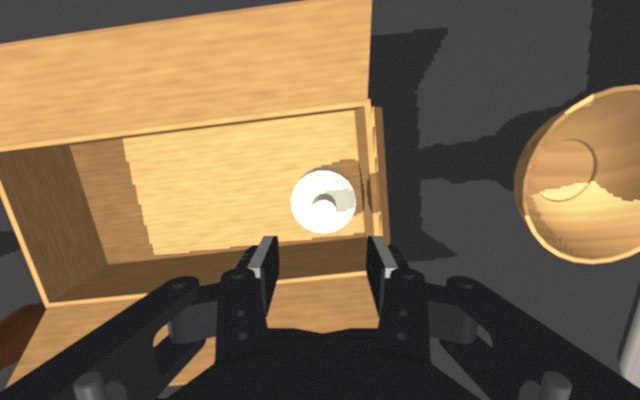

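The +y wall is too close for a finger with the jaws along y. I'll turn the jaws across the carton for this pot.

```bash
python3 -m crank '[[[0,0,-1,0,0,0.18,120],[0,0,-2,0,0,0.36,120],[0,0,-2,0,0,0.54,120],[0,0,-2,0,0,0.72,120],[0,0,-2,0,0,0.9,120],[0,0,-2,0,0,1.08,120],[0,0,-2,0,0,1.26,120],[0.1,0,-1,0,0,1.44,120],[0.1,0,0,0,0,1.458,120],[0.1,0,0,0,0,1.458,120]]]' 40
python3 - <<'E'
from h import *
f=grab_frame("wrist"); save("w21",f["img"])
go((.5492,.3292,.0465),yaw=.112)
E
```

```text
clock: 36.33
tcp_pos: [0.5496, 0.3292, 0.1347]
eef_rot: [[0.994, 0.113, -0.001], [0.113, -0.994, -0.001], [-0.002, 0.001, -1.0]]
wrist_force: [0.1, -0.6, -0.0]
finger_gap: 0.0452
at [0.55   0.3296 0.1352] yaw 0.11292042000033586 F [-0.4952  0.0425  0.2398] gap 0.045118812311832034 t 36.375
rot [0.0002 0.0005 0.0009]
[0.5492 0.3292 0.0465] -> [-0.0762  0.0306  8.8655]
```

View pics/w21.png

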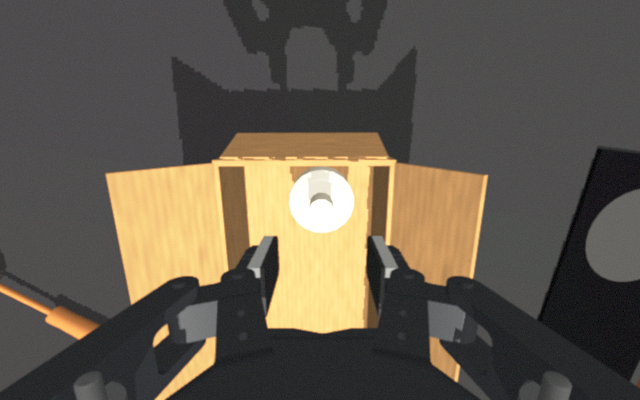

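```bash
python3 -m crank '[[[0,0,4,0,0,0,120],[0,0,7,0,0,0,120],[0,0,8.7,0,0,0,120],[0,0,8.85,0,0,0,120],[0,0,8.85,0,0,0,255],[0,0,8.85,0,0,0,255],[0,0,8.85,0,0,0,255],[0,0,8.85,0,0,0,255],[0,0,5,0,0,0,255],[0,0,0,0,0,0,255],[0,0,-6.5,0,0,0,255],[0,0,-6.5,0,0,0,255]]]' 40;  python3 - <<'E'
from h import *
f=grab_frame("wrist"); save("w22",f["img"])
go((.563,-.163,.197),yaw=1.57)
E
```

```text
clock: 37.88
tcp_pos: [0.5538, 0.3322, 0.2079]
eef_rot: [[0.994, 0.112, 0.013], [0.112, -0.994, 0.005], [0.013, -0.004, -1.0]]
wrist_force: [0.4, 0.2, -1.0]
finger_gap: 0.0181
at [0.552  0.3313 0.2045] yaw 0.11210179612042187 F [-0.5876  0.3433 -1.3043] gap 0.018377021170278375 t 37.925
rot [ 0.0036 -0.0076 -1.4579]
[ 0.563 -0.163  0.197] -> [-4.4395 49.2478  0.6088]
```

View pics/w22.png

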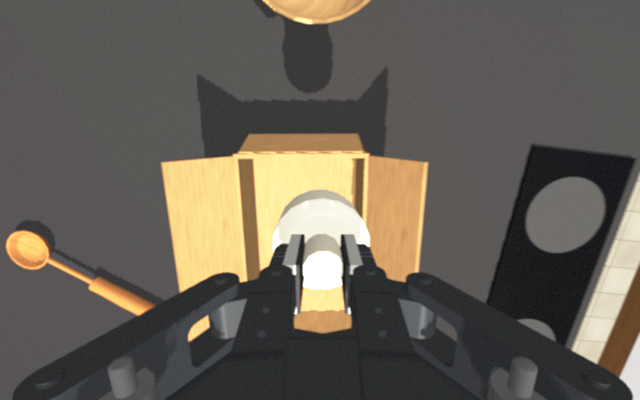

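```bash
python3 -m crank '[[[0,3,0,0,0,-0.1,255],[-0.5,8,0,0,0,-0.25,255],[-1,13,0,0,0,-0.42,255],[-1.5,18,0,0,0,-0.58,255],[-2,24,0,0,0,-0.74,255],[-2.5,30,0,0,0,-0.9,255],[-3,36,0,0,0,-1.06,255],[-3.5,42,0,0,0,-1.22,255],[-4,46,0,0,0,-1.36,255],[-4.2,49.1,0,0,0,-1.458,255],[-4.2,49.1,0.3,0,0,-1.458,255],[-4.2,49.1,0.3,0,0,-1.458,255]]]' 40;  python3 - <<'E'
from h import *
f=grab_frame("wrist"); save("w23",f["img"])
go((.563,-.163,.197),(.563,-.163,.081),yaw=1.57)
E
```

```text
clock: 39.42
tcp_pos: [0.5616, -0.1612, 0.1949]
eef_rot: [[0.002, 1.0, -0.004], [1.0, -0.002, 0.002], [0.002, -0.004, -1.0]]
wrist_force: [0.0, 0.2, -1.6]
finger_gap: 0.0182
at [ 0.562  -0.1609  0.1955] yaw 1.5701842657676364 F [ 0.5944  0.1456 -1.9718] gap 0.018153273070507743 t 39.475
rot [-0.0031 -0.0019  0.0002]
[ 0.563 -0.163  0.197] -> [-0.2121  0.0963 -0.1477]
[ 0.563 -0.163  0.081] -> [-0.2342  0.1327 11.4522]
```

View pics/w23.png

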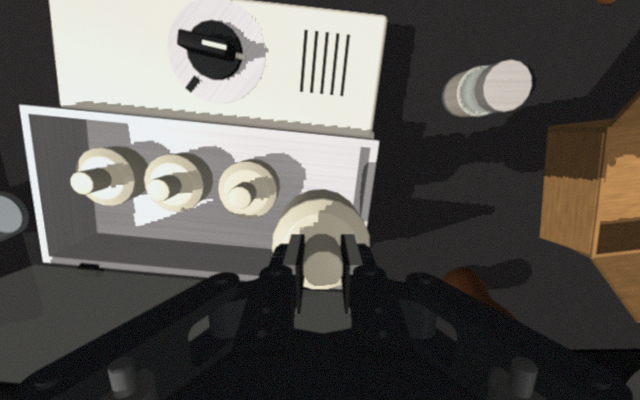

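```bash
python3 -m crank '[[[-0.5,0.1,0,0,0,0,255],[-0.5,0.1,4,0,0,0,255],[-0.5,0.1,8,0,0,0,255],[-0.5,0.1,10,0,0,0,255],[-0.5,0.1,11.2,0,0,0,255],[-0.5,0.1,11.5,0,0,0,255],[-0.5,0.1,11.7,0,0,0,255],[-0.5,0.1,11.75,0,0,0,255]]]' 40
```

```text
clock: 40.48
tcp_pos: [0.5649, -0.1675, 0.0808]
eef_rot: [[0.001, 1.0, 0.002], [1.0, -0.001, -0.001], [-0.001, 0.002, -1.0]]
wrist_force: [-0.0, 0.3, -0.6]
finger_gap: 0.0185
```

```bash
python3 -m crank '[[[0,0,0.1,0,0,0,255],[0,0,0.1,0,0,0,165],[0,0,0.1,0,0,0,165],[0,0,0.1,0,0,0,165],[0,0,0.1,0,0,0,165],[0,0,-4,0,0,0,165],[0,0,-9,0,0,0,165],[0,0,-12,0,0,0,165],[0,0,-12,0,0,0,165]]]' 40
python3 - <<'E'
from h import *
f=grab_frame("wrist"); save("w24",f["img"])
g=grab_frame("scene"); save("s24",g["img"])
go(yaw=1.57)
E
```

```text
clock: 41.6
tcp_pos: [0.5662, -0.1682, 0.2035]
eef_rot: [[0.001, 1.0, 0.007], [1.0, -0.001, -0.003], [-0.003, 0.007, -1.0]]
wrist_force: [-0.3, 0.6, 1.1]
finger_gap: 0.0304
at [ 0.5637 -0.167   0.1991] yaw 1.569989616235842 F [-0.1088  0.2246 -0.5307] gap 0.030227329641581435 t 41.7
rot [-0.0008 -0.0004 -0.    ]
```

View pics/w24.png

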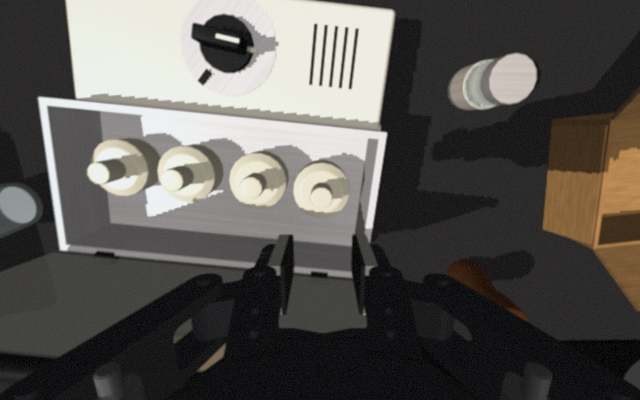

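View pics/s24.png

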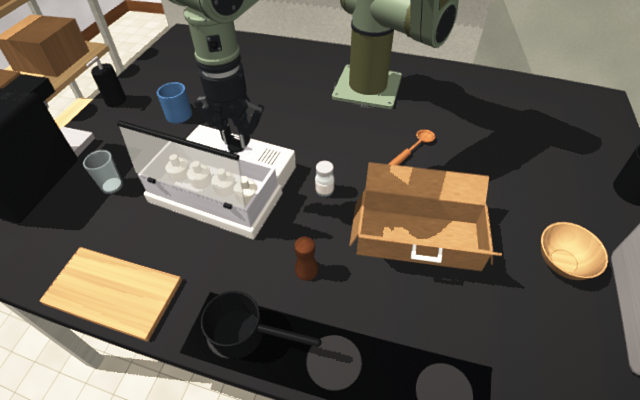

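All four pots stand in the basin, at wrist (105,170), (178,178), (252,185) and (321,195). Next is the lid: go up and over, behind its free edge.

```bash
python3 - <<'E'
from h import *
h=np.array([.6247,-.2687,0]);X=np.array([.9957,-.0925,0])
go(h+X*.05+[0,0,.31],h+X*.05+[0,0,.225],yaw=1.478)
E
```

```text
at [ 0.5637 -0.167   0.1991] yaw 1.569989616235842 F [-0.1088  0.2246 -0.5307] gap 0.030227329641581435 t 41.7
rot [-0.0008 -0.0003  0.092 ]
[ 0.6745 -0.2733  0.31  ] -> [-10.6198  11.0819 -11.0993]
[ 0.6745 -0.2733  0.225 ] -> [-10.6229  11.0885  -2.5993]
```

```bash
python3 -m crank '[[[0,0,-5,0,0,0,255],[-3,0,-10,0,0,0.03,255],[-6,0,-13,0,0,0.06,255],[-9,3,-13,0,0,0.092,255],[-10.6,7,-13,0,0,0.092,255],[-10.6,11,-13,0,0,0.092,255],[-10.6,11,-11,0,0,0.092,255],[-10.6,11,-11,0,0,0.092,255]]]' 40
python3 - <<'E'
from h import *
f=grab_frame("wrist"); save("w25",f["img"])
g=grab_frame("scene"); save("s25",g["img"],(100,0,420,240),2.5)
h=np.array([.6247,-.2687,0]);X=np.array([.9957,-.0925,0])
go(h+X*.05+[0,0,.31],h+X*.05+[0,0,.225],yaw=1.478)
E
```

```text
clock: 42.7
tcp_pos: [0.6725, -0.2723, 0.3035]
eef_rot: [[0.092, 0.996, -0.009], [0.996, -0.092, 0.005], [0.004, -0.01, -1.0]]
wrist_force: [-0.0, -0.6, 0.3]
finger_gap: -0.0004
at [ 0.6732 -0.273   0.3078] yaw 1.4778183275671504 F [ 0.0489  0.5111 -0.2536] gap -3.059010483276562e-05 t 42.8
rot [-0.0034 -0.0014 -0.0002]
[ 0.6745 -0.2733  0.31  ] -> [-0.0167  0.125  -0.223 ]
[ 0.6745 -0.2733  0.225 ] -> [-0.0288  0.1542  8.2769]
```

View pics/s25.png

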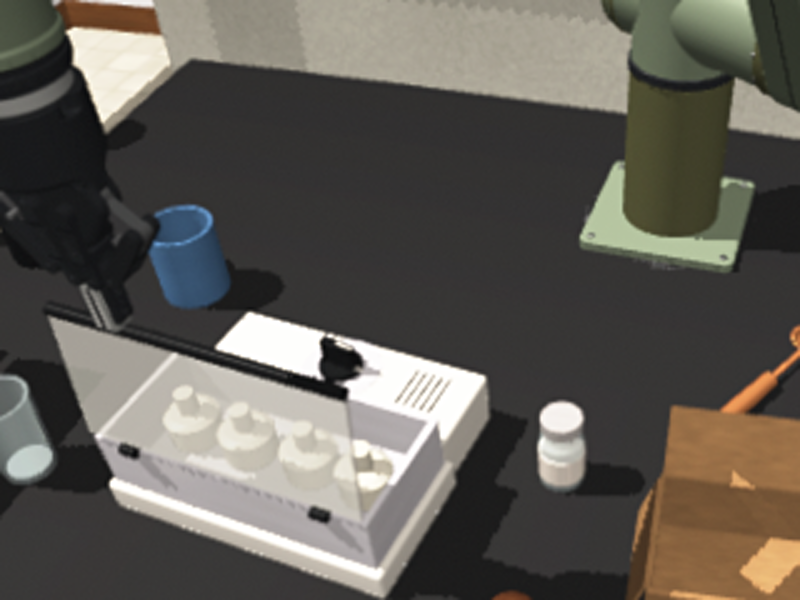

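View pics/w25.png

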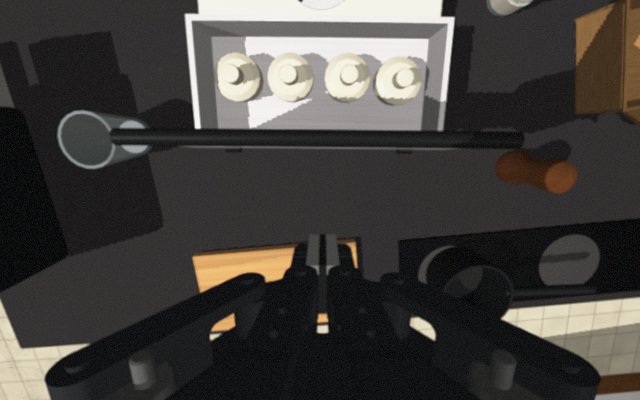

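```bash
python3 -m crank '[[[0,0,4,0,0,0,255],[0,0,8,0,0,0,255],[0,-2,8,0,0,0,255],[0,-3.3,8,0,0,0,255],[0,-4.4,7.9,0,0,0,255],[0,-5.5,8,0,0,0,255],[0,-6.6,8.3,0,0,0,255],[0,-7.8,8.7,0,0,0,255],[0,-8.8,9.2,0,0,0,255],[0,-9.9,9.8,0,0,0,255],[0,-10.8,10.4,0,0,0,255],[0,-11.8,11,0,0,0,255]]]' 40
python3 - <<'E'
from h import *
g=grab_frame("scene"); save("s26",g["img"],(100,0,420,240),2.5)
f=grab_frame("wrist"); save("w26",f["img"])
h=np.array([.6247,-.2687,0]);X=np.array([.9957,-.0925,0])
o=get_obs();p=o["tcp_pos"]-h; print(p@X,p[2]); go()
E
```

```text
clock: 44.3
tcp_pos: [0.5559, -0.2622, 0.1991]
eef_rot: [[0.093, 0.996, -0.0], [0.996, -0.093, 0.0], [0.0, -0.0, -1.0]]
wrist_force: [1.4, -0.6, -0.2]
finger_gap: 0.0002
-0.07029156086727689 0.1983665003738963
at [ 0.5547 -0.2618  0.1984] yaw 1.4775498452926308 F [-0.3565 -0.818  -0.0661] gap -3.000694883052577e-05 t 44.4
rot [0. 0. 0.]
```

View pics/s26.png

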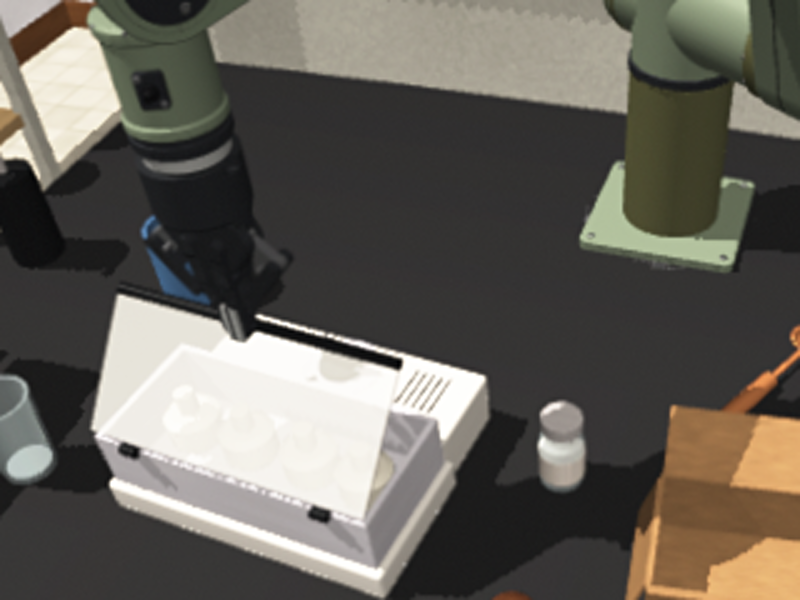

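```bash
python3 -m crank '[[[0,0,-2.6,0,0,0,255],[0,-2,-2.6,0,0,0,255],[0,-2.5,-0.8,0,0,0,255],[0,-3,0.4,0,0,0,255],[0,-3.8,1.4,0,0,0,255],[0,-4.3,2.4,0,0,0,255],[0,-5.2,4.4,0,0,0,255],[0,-5.7,6.7,0,0,0,255],[0,-5.9,8,0,0,0,255],[0,-5.9,9,0,0,0,255],[0,-5.9,9.3,0,0,0,255],[0,-5.9,9.3,0,0,0,255]]]' 40
python3 - <<'E'
from h import *
g=grab_frame("scene"); save("s27",g["img"],(100,0,420,240),2.5)
h=np.array([.6247,-.2687,0]);X=np.array([.9957,-.0925,0])
o=get_obs();p=o["tcp_pos"]-h; print(p@X,p[2]); go()
E
```

```text
clock: 45.9
tcp_pos: [0.4975, -0.2566, 0.1078]
eef_rot: [[0.092, 0.996, -0.002], [0.996, -0.092, 0.001], [0.001, -0.002, -1.0]]
wrist_force: [-4.9, 2.3, 7.7]
finger_gap: -0.0
-0.12774783430239828 0.10782527913773181
at [ 0.4975 -0.2566  0.1078] yaw 1.4785146845178034 F [-5.413   2.0548  7.847 ] gap -0.0001987813913236057 t 45.95
rot [0. 0. 0.]
```

View pics/s27.png

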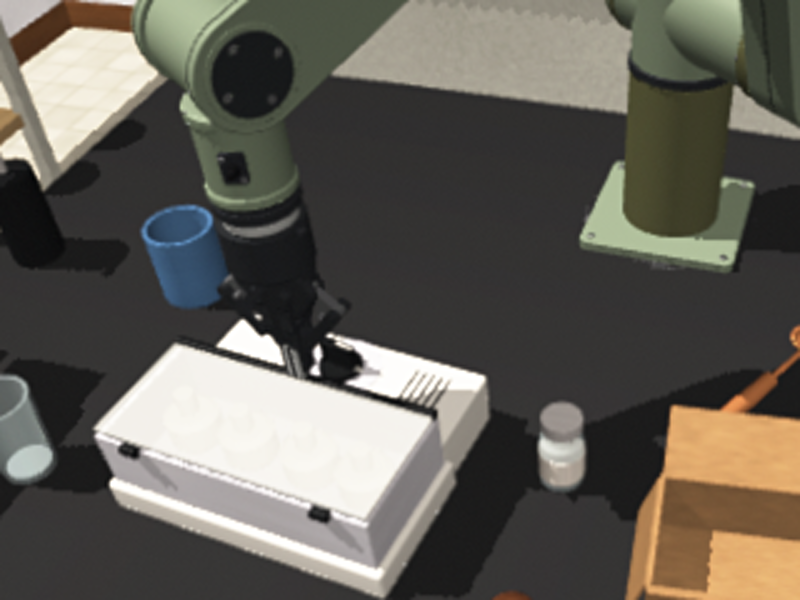

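```bash
python3 -m crank '[[[0,0,0.3,0,0,0,255],[0,0,0.3,0,0,0,255],[0,0,0.3,0,0,0,255]]]' 40;  python3 -m crank '[[[0,0,-3,0,0,0,255],[0,-3,-8,0,0,0,130],[0,-5,-11,0,0,0,130],[0,-5,-11,0,0,0,130],[0,-5,-11,0,0,0,130]]]' 40
python3 - <<'E'
from h import *
g=grab_frame("scene"); save("s28",g["img"],(100,80,340,240),3.3)
f=grab_frame("wrist"); save("w28",f["img"]); go()
E
```

```text
clock: 46.32
tcp_pos: [0.4976, -0.2567, 0.1074]
eef_rot: [[0.092, 0.996, -0.002], [0.996, -0.092, 0.0], [0.0, -0.002, -1.0]]
wrist_force: [-10.2, 6.1, 21.4]
finger_gap: -0.0003
clock: 46.95
tcp_pos: [0.4482, -0.2521, 0.2133]
eef_rot: [[0.093, 0.996, 0.0], [0.996, -0.093, 0.0], [0.0, 0.0, -1.0]]
wrist_force: [-0.1, -0.2, -0.1]
finger_gap: 0.042
at [ 0.4478 -0.2517  0.2122] yaw 1.4783426498228178 F [ 1.1419 -0.3978  0.151 ] gap 0.042064640181874224 t 47.05
rot [0. 0. 0.]
```

View pics/s28.png

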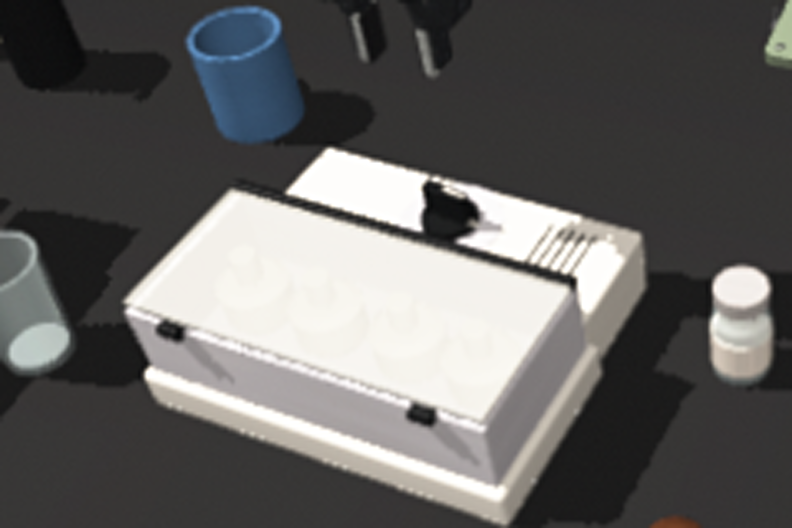

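View pics/w28.png

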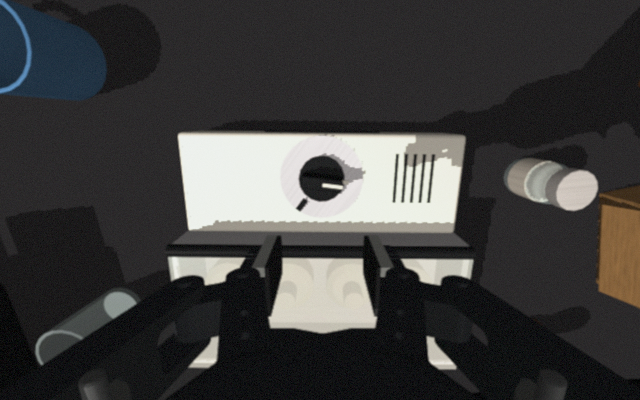

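```bash
python3 - <<'E'
from h import *
f=grab_frame("wrist"); save("w28k",f["img"],(270,125,380,225),7)
t=grab_frame("top"); save("t28k",t["img"],(415,205,475,255),12)
E
```

```text
(no output)
```

View pics/w28k.png

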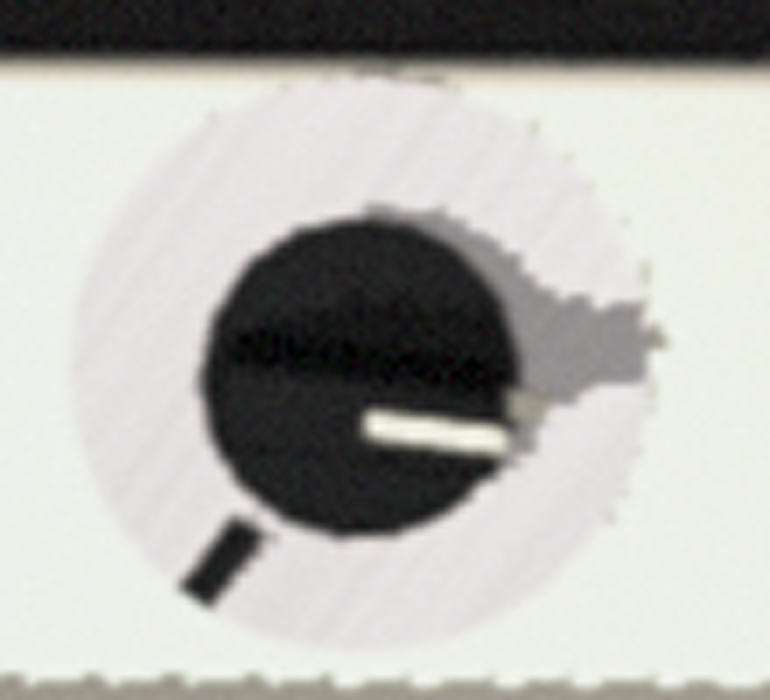

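View pics/t28k.png

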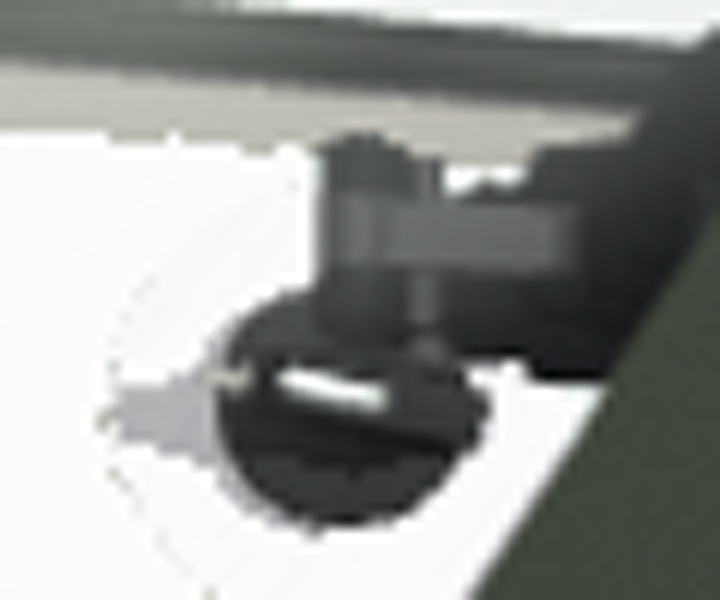

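```bash
python3 - <<'E'
from h import *
f=grab_frame("wrist")
Z=lambda p:np.array(p)/7+[270,125]
a=plane(f,[Z((360,362))],.0605)[0]; s=plane(f,[Z((361,377))],.067)[0]
m=plane(f,[Z((248,527)),Z((196,594))],.0605); pt=plane(f,[Z((530,402))],.067)[0]
g=plane(f,[Z((365,424)),Z((508,440))],.094)
print("axis ring",a,"skirt",s); print("mark",m, np.linalg.norm(m-a,axis=1)); print("ptr",pt,np.linalg.norm((pt-s)[:2])); print("grip",g)
ang=lambda v:np.arctan2(v[1],v[0])
A=(a+s)/2
print("ang mark",ang(m[0]-A),ang(m[1]-A),ang(m[1]-m[0]),"ptr",ang(pt-A),"grip",ang(g[1]-g[0]))
print("side marks", plane(f,[Z((72,362)),Z((648,362))],.0605))
go()
E
```

```text
axis ring [ 0.4358 -0.2503  0.0605] skirt [ 0.4368 -0.2502  0.067 ]
mark [[ 0.4588 -0.2689  0.0605]
 [ 0.4683 -0.2777  0.0605]] [0.0296 0.0425]
ptr [ 0.4426 -0.2267  0.067 ] 0.024214517533467685
grip [[ 0.4379 -0.2498  0.094 ]
 [ 0.4417 -0.2316  0.094 ]]
ang mark -0.6940551358463958 -0.7096838361692276 -0.7449970909260796 ptr 1.3102663551256164 grip 1.36487979318239
side marks [[ 0.432  -0.2916  0.0605]
 [ 0.4396 -0.2089  0.0605]]
at [ 0.4478 -0.2518  0.2124] yaw 1.4783461009330543 F [0.2962 0.0666 0.3212] gap 0.04150897717458545 t 47.2
rot [0. 0. 0.]
```

```bash
python3 - <<'E'
from h import *
go((.4375,-.25,.13),(.4375,-.25,.073),yaw=-.208)
E
python3 -m crank '[[[0,-0.2,0,0,0,0.17,130],[0,-0.4,0,0,0,0.34,130],[0,-0.6,0,0,0,0.51,130],[0,-0.8,0,0,0,0.68,130],[0,-1,0,0,0,0.85,130],[0,-1,1,0,0,1.02,130],[0,-1,2,0,0,1.19,130],[0,-1,4,0,0,1.36,130],[0.1,-1,6,0,0,1.53,130],[0.1,-1,8,0,0,1.686,130],[0.1,-1,8,0,0,1.686,130],[0.1,-1,8,0,0,1.686,130]]]' 30
python3 - <<'E'
from h import *
f=grab_frame("wrist"); save("w29",f["img"])
go((.4375,-.25,.073),yaw=-.208)
E
```

```text
at [ 0.4478 -0.2518  0.2124] yaw 1.4783461009330543 F [0.2962 0.0666 0.3212] gap 0.04150897717458545 t 47.2
rot [-0.0028  0.0007  1.6863]
[ 0.4375 -0.25    0.13  ] -> [ 0.0737 -1.0237  8.2384]
[ 0.4375 -0.25    0.073 ] -> [ 0.0655 -1.0118 13.9384]
clock: 48.7
tcp_pos: [0.4385, -0.2506, 0.1341]
eef_rot: [[0.979, -0.204, 0.0], [-0.204, -0.979, -0.0], [0.0, 0.0, -1.0]]
wrist_force: [-0.7, 0.7, 0.6]
finger_gap: 0.0418
at [ 0.4388 -0.2508  0.1346] yaw -0.20610552795818457 F [-0.5477 -0.0876  0.4946] gap 0.041901886639609705 t 48.75
rot [ 0.0007 -0.0013  0.0019]
[ 0.4375 -0.25    0.073 ] -> [-0.1481 -0.0551  6.1569]
```

View pics/w29.png

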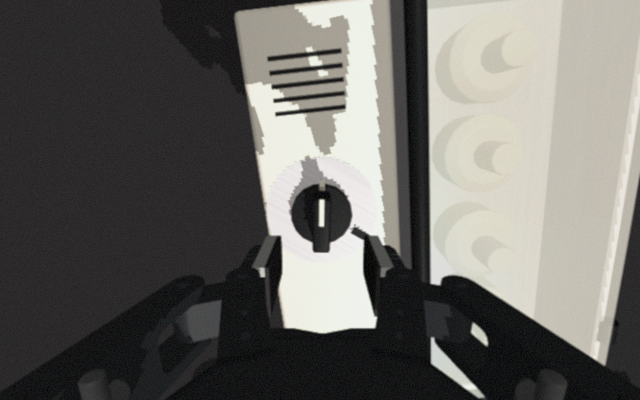

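```bash
python3 - <<'E'
from h import *
f=grab_frame("wrist"); save("w29k",f["img"],(260,150,390,260),6)
print(plane(f,[(321,213)],.067))
E
```

```text
[[ 0.4379 -0.2504  0.067 ]]
```

View pics/w29k.png

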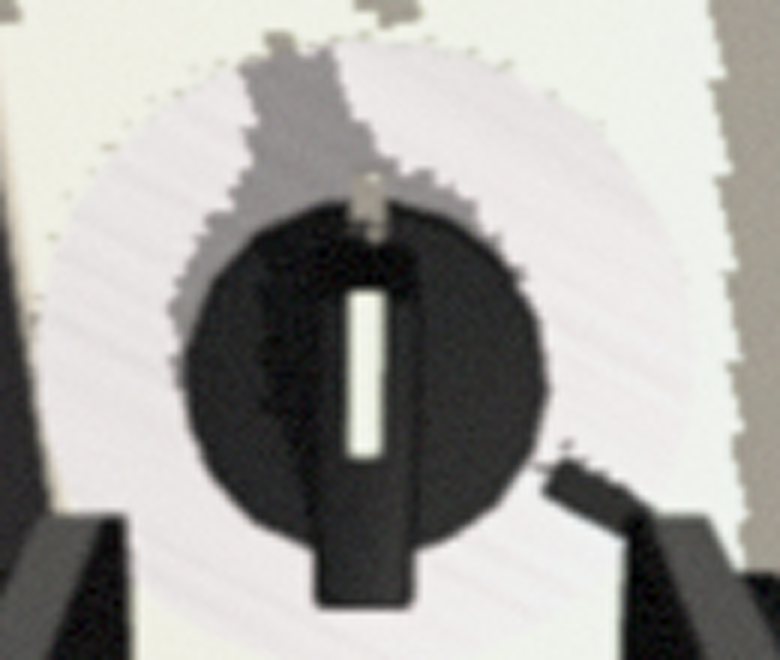

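```bash
python3 - <<'E'
from h import *
f=grab_frame("wrist"); Z=lambda p:np.array(p)/6+[260,150]
m=plane(f,[Z((553,478)),Z((595,499))],.0605); c=plane(f,[Z((364,352))],.0605)[0]
for A in (c,np.array([.4370,-.2503,0])):
    print(A,[np.arctan2(*(x-A)[1::-1]) for x in m],np.linalg.norm((m-A)[:,:2],axis=1))
p=plane(f,[Z((369,190))],.067)[0]; print(np.arctan2(*(p-np.array([.4370,-.2503,0]))[1::-1]))
E
```

```text
[ 0.438  -0.2491  0.0605] [np.float64(-0.8140390047958046), np.float64(-0.792404778657364)] [0.0299 0.0362]
[ 0.437  -0.2503  0.    ] [np.float64(-0.7622369645632423), np.float64(-0.7495066755741504)] [0.0298 0.036 ]
1.306986529902291
```

```bash
python3 -m crank '[[[-0.1,0,3,0,0,0,130],[-0.1,0,5.5,0,0,0,130],[-0.1,0,6.1,0,0,0,130],[-0.1,0,6.1,0,0,0,130],[-0.1,0,6.1,0,0,0,255],[-0.1,0,6.1,0,0,0,255],[-0.1,0,6.1,0,0,0,255],[-0.1,0,6.1,0,0,0,255],[-0.1,0,6.1,0,0,0,255]]]' 30
```

```text
clock: 49.98
tcp_pos: [0.4377, -0.2508, 0.0742]
eef_rot: [[0.978, -0.206, 0.001], [-0.206, -0.978, -0.001], [0.001, 0.001, -1.0]]
wrist_force: [-2.2, 0.1, 6.1]
finger_gap: 0.0112
```

```bash
python3 -m crank '[[[0,0,0,0,0,0.17,255],[0,0,0,0,0,0.35,255],[0,0,0,0,0,0.52,255],[0,0,0,0,0,0.7,255],[0,0,0,0,0,0.87,255],[0,0,0,0,0,1.05,255],[0,0,0,0,0,1.22,255],[0,0,0,0,0,1.4,255],[0,0,0,0,0,1.57,255],[0,0,0,0,0,1.75,255],[0,0,0,0,0,1.92,255],[0,0,0,0,0,2.09,255]]]' 30; python3 -m crank '[[[0,0,0,0,0,0,255],[0,0,0,0,0,0,255]]]' 30
python3 - <<'E'
from h import *
go(yaw=-.206-2.09)
f=grab_frame("wrist"); save("w30",f["img"]); t=grab_frame("top"); save("t30",t["img"],(405,195,485,265),9)
E
```

```text
clock: 51.48
tcp_pos: [0.4381, -0.2524, 0.0742]
eef_rot: [[-0.669, -0.744, 0.002], [-0.744, 0.669, -0.005], [0.002, -0.005, -1.0]]
wrist_force: [-1.7, -4.1, 2.9]
finger_gap: 0.0112
clock: 51.72
tcp_pos: [0.4381, -0.2524, 0.0742]
eef_rot: [[-0.662, -0.749, 0.002], [-0.749, 0.662, -0.005], [0.002, -0.005, -1.0]]
wrist_force: [-1.7, -6.2, 3.5]
finger_gap: 0.0111
at [ 0.4381 -0.2524  0.0742] yaw -2.29444098797766 F [-1.7275 -6.168   3.4973] gap 0.011074429111688815 t 51.725
rot [-0.0047 -0.0018  0.0016]
```

View pics/w30.png

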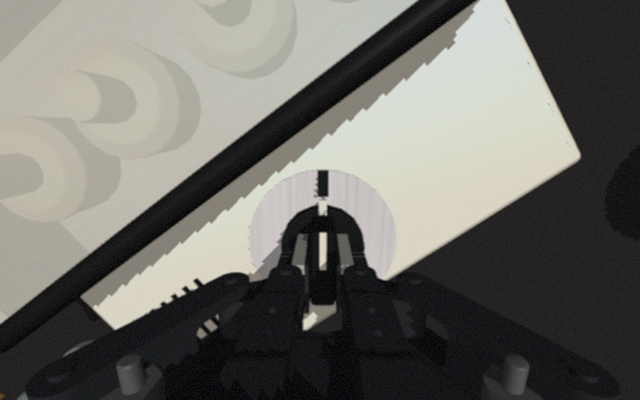

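The pointer at (322,207) is in line with the mark at (322,183). I'll release and withdraw.

```bash
python3 -m crank '[[[0,0,0,0,0,0,170],[0,0,0,0,0,0,130],[0,0,0,0,0,0,130],[0,0,0,0,0,0,130],[0,0,-3,0,0,0,130],[0,0,-8,0,0,0,130],[0,0,-13,0,0,0,130],[0,0,-16,0,0,0,130],[0,0,-16,0,0,0,130]]]' 30
python3 - <<'E'
from h import *
f=grab_frame("wrist"); save("w31",f["img"]); t=grab_frame("scene"); save("s31",t["img"]); go()
E
```

```text
clock: 52.95
tcp_pos: [0.4388, -0.2513, 0.236]
eef_rot: [[-0.665, -0.747, 0.005], [-0.747, 0.664, -0.004], [-0.0, -0.007, -1.0]]
wrist_force: [-0.2, 0.2, 0.8]
finger_gap: 0.0421
at [ 0.4368 -0.2497  0.2321] yaw -2.2977298880743766 F [ 0.3134  0.3921 -0.0061] gap 0.041927004614857176 t 53.05
rot [0. 0. 0.]
```

View pics/w31.png

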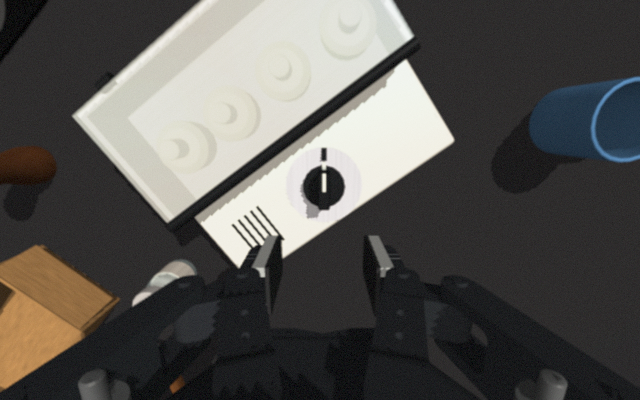

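View pics/s31.png

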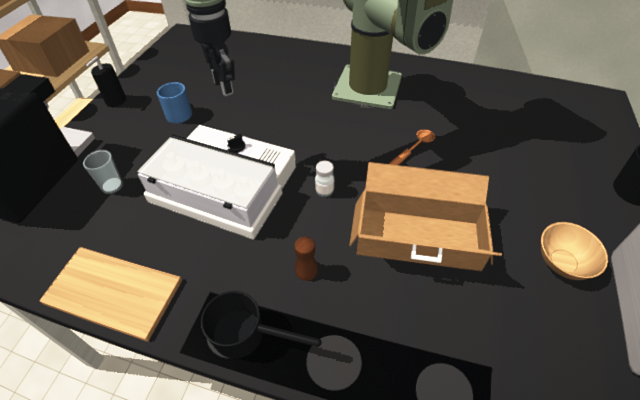

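```bash
python3 -c "
from bench import *
print(sign_off())"
```

```text
the job is handed in; nothing more can be done
None
```

The job is handed in at about 53 s of the 210 s allowed; sign-off reports no verdict.

- **Flaps:** both are folded well back. I measured about 2.26 rad for the far flap and 2.56 rad for the near one, and neither had visibly moved in the last scene picture.
- **Pots:** four pots were present, and all four stand upright in the basin, roughly 65 mm apart. The last wrist picture shows them in a row through the closed lid, and I saw no sign of a pot being knocked aside.
- **Lid:** it is shut. Pressing to 21 N moved the edge only 0.4 mm more, with the fingertip at the height expected for a closed lid.
- **Timer knob:** I turned it about 2.09 rad clockwise after the lid was shut. In the last wrist picture, with the gripper clear, the pointer lines up with the mark.
- **Pepper mill and spice jar:** neither was touched, and both look unmoved in the last scene picture.

My measurements disagreed slightly in two places. Two estimates of the mark's direction differed by about 0.1 rad, inside the 12° tolerance and settled by the final picture. Two estimates of the basin's centre differed by about 5 mm, so I placed the pots with margin to the walls.

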